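# Clip the washed filter cover back onto the deep fryer

## Robot

A 6-joint arm with a two-finger parallel gripper is mounted at the origin on a cart in front of the work surface, level with it; the furniture and walls round the work are solid. World frame = base frame: x ahead of the robot, y to its left, z up, the work surface at z = 0. Lengths are in m, angles in rad, forces in N, time in s.
With the tool pointing down it reaches from about 0.35 to 0.85 m from the base axis. Payload 8.1 kg.
Tool frame: the origin (TCP) lies at the centre of the arm's flange, where the gripper is bolted on; the fingertips stand 186 mm ahead of it and the grasp point (between the pads) lies 167 mm ahead of it; z points along the fingers, y is the line along which they close (so a half turn about z gives the same grasp; the last joint's range is limited). The gripper opens to 93 mm and grips with 3 to 60 N. Pads are 15 mm wide; open, the fingers measure 128 mm over their backs; the gripper's body (75 mm by 188 mm) begins 65 mm behind the grasp point.
Start: joints at [-1.214, 0.13, 1.488, -0, 1.523, -0.085], TCP at [0.257, -0.542, 0.405] pointing down, gripper open.
Joint ranges: [-2.96, 2.96], [-0.89, 2.26], [0.02, 2.5], [-1.34, 4.48], [0, 2.73], [-2.66, 2.66]. Speed limits (rad/s): [2.39, 2.39, 2.79, 3.14, 3.14, 3.14].

## Interface

Orientations are given as a rotation vector (axis times angle).
In Python, from plant import read_state, read_camera, camera_params, robot gives the robot as it stands.
- The arm moves only by the tool carry_out, never from a script. Its argument "targets" is a list of rows, each an object of numbers: "hand": the opening in per cent of the stroke, from 0 (shut) to 100 (fully open); "x", "y", "z": the shift along the tool's x, y, z in m; "ax", "ay", "az": the turn, a rotation vector about the tool's x, y, z in rad. In form: [{"hand": .., "x": .., "y": .., "z": .., "ax": .., "ay": .., "az": ..}, ...]. A call has 1 to 8 rows; each row is the pose to reach, as a shift and turn from the pose commanded when the call began, along the tool's axes at that moment; what a row does not reach only later rows make up. A row lasts 1/8 s, in which the tool goes at most 62.5 mm and 10.7 degrees, less where a joint would pass 70% of its speed; a pose out of reach is approached as far as the arm can. A call with a gripper value outside its range is refused whole. The fingers move at their own pace and stop on an object; "newtons" is the grip in N (left out, the last holds). Time passes only in rows, so rows that repeat a pose let the fingers close. It gives the time, the measured TCP pose, the force, the opening and the grip force at its end, in the units of the state.
- read_state(): the state, without advancing time (a new reading comes with each control period).
- read_camera(name): name is "scene" or "top" or "wrist"; returns (picture, depth): 400x640x3 uint8, blue, green, red; 400x640 float32, m along the optical axis (not along the pixel's ray), 0 where there is no reading.
- camera_params(name): a dict with "fx", "fy", "cx", "cy" (pixels), "position" and "rotation" of the camera in the world. Camera axes: x right, y up, looking along -z (the intrinsics and any distortion apply to the point x, -y, -z); pixel columns grow to the right and rows downward; lengths in m; the calibration is good to about 2 mm. A picture is of the moment at which its call begins: read the wrist's pose just before it. camera_params takes no time and is no camera call; for the wrist camera it gives the pose at the moment of the call.
- robot.close_job(): hands the job in; it is judged then, once.
The state is a dict: "t": time; "q": joint angles; "dq": joint speeds; "joint_torque": joint torques, N m; "tool_pos": TCP position; "orientation": TCP orientation; "force": force on the tool from outside, world axes, zero at the start; "wrist_torque": the same for the moment, N m; "opening": finger opening in m; "gripper_force": force on a finger pad.
Only numpy, scipy, OpenCV 4.12 (cv2) and the standard library are available. Lean on these libraries where they do the work, as an engineer would, in place of code of your own. Each camera call takes 0.05 s, during which the arm holds its last target. There are 200 camera calls.

## Task

Take the washed grey filter cover out of the drying rack and clip it back into the lid of the deep fryer: hook the lip at its one end under the ledge of the open pocket while its rear is still raised, then swing the rear down and press it until the spring catch snaps over it and the cover lies flat and flush. It fits only when held by the raised grip on its top; do not knock over or push away the salt shaker and the jars, and let go of everything at the end.

Things in the scene. Friction and masses are not known exactly. Their poses are not given: they have to be found in the camera images.
- cover_center (a point): centre of the loose grey filter cover, a slatted plate (140 g) 110 mm long (its x), 84 wide (y), 10 thick (z), half-way through its thickness. Own axes: +z out of the top face with the grip, -x to the lip, +x to the nib. Starts on edge in the rack: own +y up, +z level along the rack's -y, own x along the rack's x, leaning up to 3 degrees. Its two 110 mm sides are solid bars 10 mm thick, 9 mm deep
- cover_grip (a point): centre of the grip rib on the cover's top face, 19 mm from cover_center along the cover's +z (same axes): a bar 12 mm thick (along x) and 36 mm long (along y) that stands 24 mm up from the plate; this point is 10 mm below the rib's top
- cover_lip (a point): middle of the front edge of the cover's lip, 67 mm from cover_center along the cover's -x and 3 mm towards the underside. The lip is a tongue 60 mm wide, 4 mm thick, level with the underside, that stands 12 mm out of the plate's end
- cover_nib (a point): rounded nib in the middle of the cover's rear end, 22 mm wide, 5 mm thick, level with the underside, 5.5 mm out of the plate's end; this point is 58 mm from cover_center along +x and 2.5 mm above the underside. The last 25 mm of the plate at this end are a solid band that can be pressed down
- fryer: the fixed compact deep fryer: steel body, black lid 208 x 180 mm, top 175 mm above the worktop; knob and lid handle on its front (its -x). Origin under its middle, on the worktop, straight below the seat. In the lid is an open pocket for the cover, 89 mm wide (2.5 mm play each side), 10 mm deep to two side shelves on which the cover rests, 24 mm deep between them
- seat (a point): the point in the fryer's pocket where the centre of the cover's underside (5 mm below cover_center) lies when fitted, 165 mm above the worktop. The fitted cover's axes lie along this point's axes: -x to the fryer's front and the slot, +x to its rear and the catch, z up. The pocket's rear wall is 2 mm behind the fitted plate
- slot (a point): middle of the lower edge of the ledge at the pocket's front, 58.5 mm from the seat along -x, 5.5 mm above it. The ledge is 4.5 mm thick; under it the slot is 9.7 mm deep (-x) and open 19 mm downwards. The fitted lip reaches 8.5 mm under the ledge, the plate then stops 3.5 mm short of it. The lip cannot pass straight down: it enters with the cover tilted, rear up, 10 to 35 degrees
- catch (a joint): spring catch in the middle of the pocket's rear wall, 26 mm wide: 0 at rest, nose over the nib; the nib pushes it to the rear (up to 0.007 m) as the cover's rear is pressed down with some 5 to 8 N, and it springs back to 0 once the nib has passed. Until then the cover's rear stands about 8 mm too high. It stands up to 4 mm above the lid, 57 to 79 mm from the seat along +x
- rack_slot (a point): point on the fixed wire drying rack under the middle of the standing cover, 16 mm above the worktop; the cover's upper side is 84 mm above it. The rack is 104 mm wide (its x, which runs about to the robot's right), reaches from -36 to +50 mm along its y (its -y faces the robot), and has two rows of tines 34 mm either side of the middle, 50 mm high above this point
- free_strip (a point): always at the same place: middle of a free stretch of worktop, on its surface, between the rack and the salt shaker: 150 mm long (y) and 110 mm deep (x), from the worktop's front edge to the sink's rim, which is 4 mm high. The tap's spout reaches over the sink about 0.2 m beyond and 0.1 m to the left of this point
- salt_shaker: salt shaker, 44 mm across, 90 mm high, at the front between rack and fryer; origin under its middle. A bystander
- jam_jar: jam jar, 66 mm across, 100 mm high, left of the rack; origin under its middle. A bystander
- spice_jar: spice jar, 40 mm across, 105 mm high, left of the rack; origin under its middle. A bystander

How it is judged:
By the outcome, as a careful person would: the job done as asked, in the order asked, and still so for the second after the job is handed in, with the robot touching nothing.
It also fails if it takes over 67 s, if anything falls off the work surface, if the arm or the gripper's body presses on something with over 40 N, if the wrist force passes 120 N, or if a joint passes its speed limit or range.

## Working session

There is one attempt and no reset: what is moved stays moved. The work goes in short steps, Python scripts to look and compute and a tool call to move; the robot and the scene stay as the last step left them, time stands still between calls to the robot, and variables do not carry over. Pictures are saved under pics/ and viewed, at most 11 in all, crops included, and the job is handed in when it is done.

Besides the shell and the picture viewer there is one more tool, called after "Request:" by a JSON object that holds its "method" and its "body", one argument or row to a line. carry_out: Moves the arm, as the interface text tells. Its arguments: {"type":"object","properties":{"targets":{"type":"array","items":{"type":"object","properties":{"hand":{"type":"number"},"x":{"type":"number"},"y":{"type":"number"},"z":{"type":"number"},"ax":{"type":"number"},"ay":{"type":"number"},"az":{"type":"number"}}}},"newtons":{"type":"number"}},"required":["targets"]}

```bash
ls; mkdir -p pics
cat > h.py <<'E'
import numpy as np, cv2
from scipy.spatial.transform import Rotation as R
from plant import read_state, read_camera, camera_params, robot
def cloud(name):
    p=camera_params(name); im,d=read_camera(name)
    v,u=np.mgrid[0:400,0:640]
    c=np.stack([(u-p['cx'])/p['fx']*d,-(v-p['cy'])/p['fy']*d,-d],-1)
    Rm=np.array(p['rotation'])
    if Rm.shape!=(3,3): Rm=R.from_rotvec(Rm).as_matrix() if Rm.size==3 else R.from_quat(Rm).as_matrix()
    w=c@Rm.T+np.array(p['position']); w[d<=0]=np.nan
    return im,d,w
E
python3 - <<'E'
from h import *
for n in('scene','top'):
    im,d,w=cloud(n); cv2.imwrite(f'pics/{n}0.png',im); np.save(f'{n}0.npy',w); p=camera_params(n);print(n,p)
print(read_state())
E
```

```text
pics
scene {'fx': 376.41586375450163, 'fy': 376.41586375450163, 'cx': 314.12884514052644, 'cy': 201.20072245527095, 'position': array([0.06190792, 0.78362438, 1.02824813]), 'rotation': array([ 0.281294  , -0.97004299, -2.43307465])}
top {'fx': 500.09228828749485, 'fy': 500.09228828749485, 'cx': 323.04076277835134, 'cy': 203.03733018012085, 'position': array([0.06530169, 0.25214413, 1.81182053]), 'rotation': array([ 0.17405853, -0.2785103 , -1.96821842])}
{'t': 0.1, 'q': array([-1.21438876e+00,  1.31066599e-01,  1.48914581e+00,  8.08269446e-06,
        1.52299052e+00, -8.53971416e-02]), 'dq': array([ 0.00127092, -0.00072476, -0.00365628, -0.00142561,  0.00131143,
        0.00147761]), 'joint_torque': array([ 6.19052771e-04, -5.61341965e+01, -4.93096483e+01,  7.69997737e-02,
        2.91105034e-02, -5.39555617e-05]), 'tool_pos': array([ 0.25649648, -0.54219096,  0.40381696]), 'orientation': array([-3.06369468e+00, -6.88004366e-01,  3.28968667e-04]), 'force': array([-0.2096367 ,  0.14530891, -0.14547185]), 'wrist_torque': array([ 0.00772255, -0.01351068, -0.00696531]), 'gripper_force': 0.0, 'opening': 0.0931302512915952}
```

View pics/scene0.png

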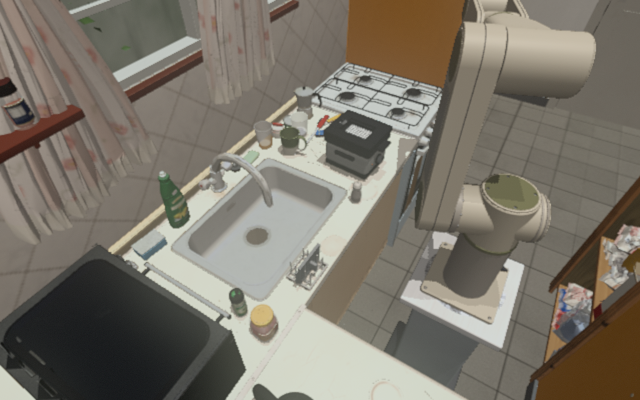

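View pics/top0.png

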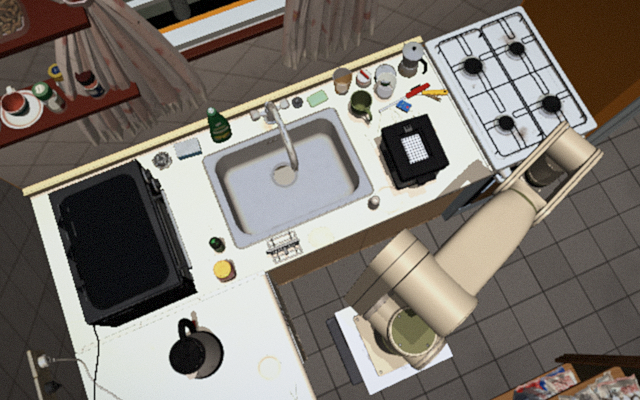

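The scene picture shows the rack at about (308,266), the salt shaker at (356,190) and the fryer at (358,145). In the top view the rack is at (285,247), the fryer at (412,150) and the shaker at (374,202).

Run:
```python
from h import *
t=np.load('top0.npy'); s=np.load('scene0.npy')
for n,w,pts in(('top',t,[(285,247),(412,150),(374,202),(413,148),(215,243),(224,270),(440,140),(395,135),(320,240)]),('scene',s,[(308,266),(356,190),(358,145),(262,318),(237,300)])):
    for u,v in pts: print(n,u,v,w[v,u].round(3))
a=cv2.imread('pics/top0.png');b=cv2.imread('pics/scene0.png')
def crop(im,u,v,h=35): return cv2.resize(im[v-h:v+h,u-h:u+h],(390,290*390//390+100),interpolation=cv2.INTER_CUBIC)
def crop(im,u,v,hx,hy): return cv2.resize(im[v-hy:v+hy,u-hx:u+hx],(400,300),interpolation=cv2.INTER_CUBIC)
o=np.vstack([np.hstack([crop(a,285,247,32,24),crop(a,412,150,48,36)]),np.hstack([crop(b,308,266,40,30),crop(b,358,145,48,36)])])
cv2.imwrite('pics/crops.png',o)
```

```text
top 285 247 [0.42  0.232 0.076]
top 412 150 [ 0.548 -0.316  0.152]
top 374 202 [ 0.443 -0.124  0.083]
top 413 148 [ 0.554 -0.323  0.15 ]
top 215 243 [0.523 0.449 0.109]
top 224 270 [0.425 0.454 0.103]
top 440 140 [ 0.585 -0.486  0.001]
top 395 135 [ 0.619 -0.28   0.167]
top 320 240 [ 0.408  0.103 -0.   ]
scene 308 266 [0.421 0.243 0.06 ]
scene 356 190 [ 0.442 -0.116  0.071]
scene 358 145 [ 0.505 -0.238  0.168]
scene 262 318 [0.424 0.466 0.1  ]
scene 237 300 [0.511 0.461 0.105]
```

View pics/crops.png

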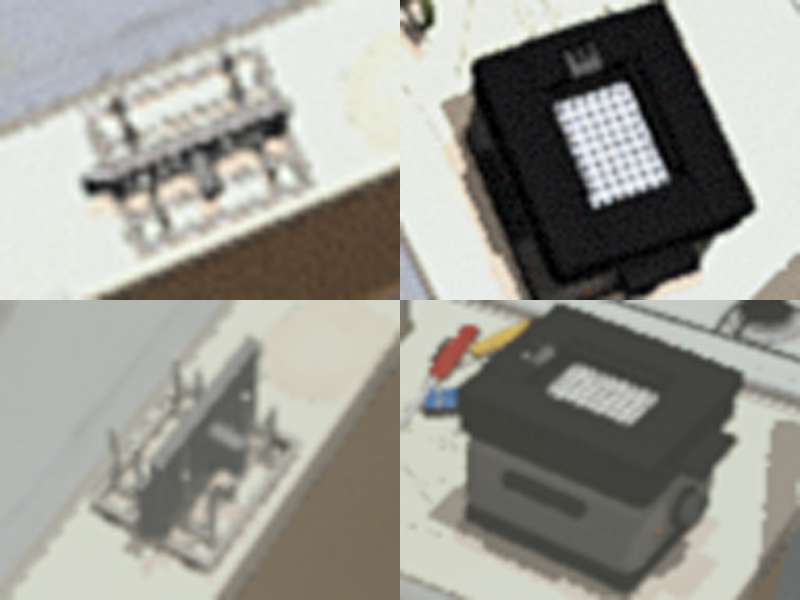

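The crops show the cover standing in the rack with its rib toward the robot, and the lid with its bright pocket and the catch at the far end.

```bash
cat >> h.py <<'E'
def rel(p,Rm,s=None):
    s=s or read_state(); R0=R.from_rotvec(s['orientation'])
    dp=R0.inv().apply(np.array(p)-s['tool_pos']); dr=(R0.inv()*R.from_matrix(Rm)).as_rotvec()
    return dp.round(4),dr.round(4)
E
python3 - <<'E'
from h import *
t=np.load('top0.npy').reshape(-1,3); s=np.load('scene0.npy').reshape(-1,3)
for n,w in(('top',t),('scene',s)):
    m=(abs(w[:,0]-.55)<.2)&(abs(w[:,1]+.31)<.2)&(w[:,2]>.169)&(w[:,2]<.185)
    P=w[m]; print(n,len(P),np.median(P[:,2]),cv2.minAreaRect((P[:,:2]*1000).astype(np.float32)))
    m=(abs(w[:,0]-.42)<.07)&(abs(w[:,1]-.235)<.08)&(w[:,2]>.07)&(w[:,2]<.12)
    P=w[m]; print(len(P),P[:,2].max(),cv2.minAreaRect((P[:,:2]*1000).astype(np.float32)),np.percentile(P[:,2],[5,50,95]))
p=camera_params('wrist'); st=read_state(); R0=R.from_rotvec(st['orientation'])
print(p, R0.as_matrix().round(3)); print('cam in tool',R0.inv().apply(p['position']-st['tool_pos']), (R0.inv()*R.from_rotvec(p['rotation'])).as_matrix().round(3))
E
```

```text
top 1806 0.174332887518599 ((549.8416137695312, -324.6234436035156), (182.34912109375, 209.65640258789062), 85.81055450439453)
149 0.10996749880899448 ((414.955322265625, 238.54385375976562), (123.37976837158203, 37.177127838134766), 85.02397918701172) [0.07260355 0.0970867  0.10529892]
scene 1128 0.1736596946717039 ((549.1990356445312, -326.05316162109375), (187.72100830078125, 210.11422729492188), 86.22529602050781)
247 0.10428098593712631 ((412.53515625, 239.47586059570312), (123.81636047363281, 33.12769317626953), 88.80339813232422) [0.07166975 0.09359496 0.10232971]
{'fx': 354.3115934809427, 'fy': 354.3115934809427, 'cx': 323.3535227722105, 'cy': 202.53682170795915, 'position': array([ 0.32458351, -0.50937417,  0.38465551]), 'rotation': array([-0.24476056,  0.15632844, -1.12204401])} [[ 0.904  0.428 -0.001]
 [ 0.428 -0.904  0.002]
 [ 0.    -0.002 -1.   ]]
cam in tool [ 0.07557815 -0.00052298  0.0191733 ] [[-0.001  0.962  0.272]
 [ 1.     0.001 -0.   ]
 [-0.001  0.272 -0.962]]
```

Request:
{"method": "carry_out", "body": {
  "targets": [
    {"x":0.04,"y":-0.01,"z":-0.046,"hand":24},
    {"x":0.1,"y":-0.02,"z":-0.046,"hand":24},
    {"x":0.155,"y":-0.03,"z":-0.046,"hand":24},
    {"x":0.21,"y":-0.04,"z":-0.046,"hand":24},
    {"x":0.265,"y":-0.05,"z":-0.046,"hand":24},
    {"x":0.32,"y":-0.065,"z":-0.046,"hand":24},
    {"x":0.358,"y":-0.071,"z":-0.046,"hand":24},
    {"x":0.358,"y":-0.071,"z":-0.046,"hand":24}
  ]
}}

```text
schema error: expected keys hand, x, y, z, ax, ay, az
```

Run:
```python
from h import *
s=read_state();print({k:np.round(s[k],4) for k in('t','q','dq','tool_pos','orientation','force','opening')})
im,d,w=cloud('wrist'); cv2.imwrite('pics/wf.png',im); np.save('wf.npy',w)
P=w.reshape(-1,3)
m=(abs(P[:,0]-.55)<.15)&(abs(P[:,1]+.325)<.15)&(P[:,2]>.165)&(P[:,2]<.185);Q=P[m]
print(np.median(Q[:,2]),cv2.minAreaRect((Q[:,:2]*1000).astype(np.float32)))
m=(abs(P[:,0]-.55)<.07)&(abs(P[:,1]+.325)<.06)&(P[:,2]<.158)&(P[:,2]>.13);Q=P[m]
print(np.median(Q[:,2]),cv2.minAreaRect((Q[:,:2]*1000).astype(np.float32)))
```

```text
{'t': np.float64(0.1), 'q': array([-1.2144,  0.1311,  1.4891,  0.    ,  1.523 , -0.0854]), 'dq': array([ 0.0013, -0.0007, -0.0037, -0.0014,  0.0013,  0.0015]), 'tool_pos': array([ 0.2565, -0.5422,  0.4038]), 'orientation': array([-3.0637e+00, -6.8800e-01,  3.0000e-04]), 'force': array([-0.2096,  0.1453, -0.1455]), 'opening': np.float64(0.0931)}
nan ((0.0, 0.0), (0.0, 0.0), 0.0)
nan ((0.0, 0.0), (0.0, 0.0), 0.0)
  return _methods._mean(a, axis=axis, dtype=dtype,
  ret = ret.dtype.type(ret / rcount)
```

View pics/wf.png

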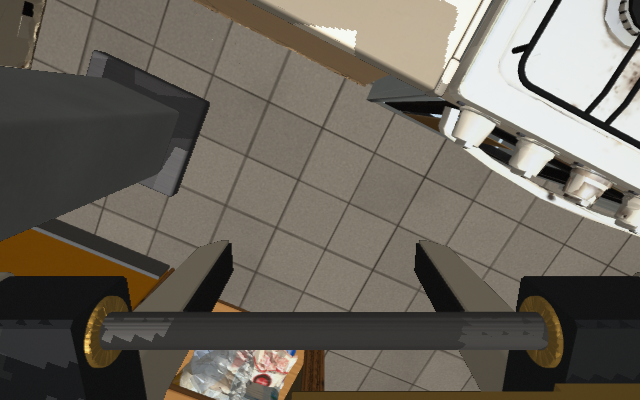

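The view shows the fingers at rows 240–400 and only the floor beyond them, since the move was refused for missing keys.

Request:
{"method": "carry_out", "body": {
  "targets": [
    {"x":0.04,"y":-0.01,"z":-0.046,"ax":0,"ay":0,"az":0,"hand":24},
    {"x":0.1,"y":-0.02,"z":-0.046,"ax":0,"ay":0,"az":0,"hand":24},
    {"x":0.155,"y":-0.03,"z":-0.046,"ax":0,"ay":0,"az":0,"hand":24},
    {"x":0.21,"y":-0.04,"z":-0.046,"ax":0,"ay":0,"az":0,"hand":24},
    {"x":0.265,"y":-0.05,"z":-0.046,"ax":0,"ay":0,"az":0,"hand":24},
    {"x":0.32,"y":-0.065,"z":-0.046,"ax":0,"ay":0,"az":0,"hand":24},
    {"x":0.335,"y":-0.071,"z":-0.046,"ax":0,"ay":0,"az":0,"hand":24},
    {"x":0.335,"y":-0.071,"z":-0.046,"ax":0,"ay":0,"az":0,"hand":24}
  ]
}}

```text
t: 1.15
tool_pos: [0.5294, -0.3343, 0.4502]
orientation: [-3.064, -0.691, 0.001]
force: [0.0, -0.9, 0.7]
opening: 0.0232
gripper_force: 0.0
```

Run:
```python
from h import *
s=read_state();print({k:np.round(s[k],4) for k in('t','q','dq','tool_pos','orientation','force','opening')})
im,d,w=cloud('wrist'); cv2.imwrite('pics/wf2.png',im); np.save('wf.npy',w)
P=w.reshape(-1,3)
m=(abs(P[:,0]-.55)<.15)&(abs(P[:,1]+.325)<.15)&(P[:,2]>.165)&(P[:,2]<.185);Q=P[m]
print(np.median(Q[:,2]),cv2.minAreaRect((Q[:,:2]*1000).astype(np.float32)))
m=(abs(P[:,0]-.55)<.07)&(abs(P[:,1]+.325)<.06)&(P[:,2]<.158)&(P[:,2]>.13);Q=P[m]
print(np.median(Q[:,2]),cv2.minAreaRect((Q[:,:2]*1000).astype(np.float32)))
```

```text
{'t': np.float64(1.15), 'q': array([-6.4500e-01,  1.8750e-01,  1.3428e+00, -3.0000e-04,  1.6122e+00,
        4.8210e-01]), 'dq': array([-0.0441, -0.0098,  0.0062, -0.0122, -0.0007, -0.0174]), 'tool_pos': array([ 0.5294, -0.3343,  0.4502]), 'orientation': array([-3.0641e+00, -6.9120e-01,  1.3000e-03]), 'force': array([ 0.0456, -0.8817,  0.7316]), 'opening': np.float64(0.0232)}
0.17570546327436906 ((554.56201171875, -326.8703308105469), (179.40113830566406, 208.33750915527344), 85.81903076171875)
0.15251672734745247 ((554.3539428710938, -328.0841369628906), (89.79279327392578, 129.09417724609375), 85.30987548828125)
```

View pics/wf2.png

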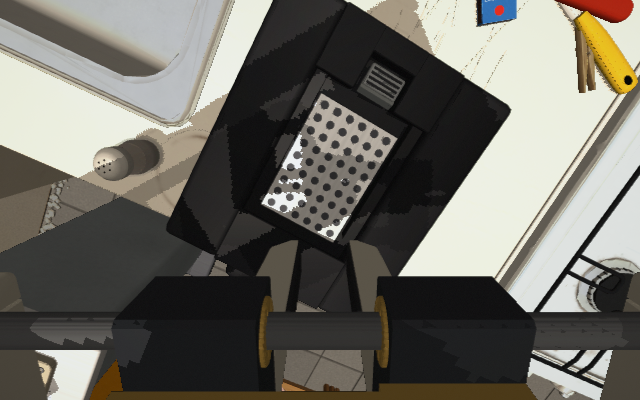

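The wrist view shows the lid with its pocket at about (330,165), the catch at (382,82) and the salt shaker at (110,160).

Run:
```python
from h import *
w=np.load('wf.npy').reshape(-1,3); w=w[np.isfinite(w).all(1)]
th=np.radians(-4.3); ex=np.array([np.cos(th),np.sin(th)]); ey=np.array([-ex[1],ex[0]]); c=np.array([.5546,-.3269])
L=np.c_[(w[:,:2]-c)@ex,(w[:,:2]-c)@ey,w[:,2]]*1000
def prof(a,b,lo,hi,step,o,r):
    for x in np.arange(lo,hi,step):
        m=(abs(L[:,a]-x)<step/2)&(L[:,b]>o-r)&(L[:,b]<o+r)
        if m.sum(): print(int(x),len(L[m]),np.percentile(L[m,2],[10,50,90]).round(1),end=' | ')
    print()
print('x prof y=25');prof(0,1,-70,86,2,28,8)
print('x prof y=0');prof(0,1,48,90,2,0,6)
print('y prof x=0');prof(1,0,-52,52,2,10,20)
# lid edge with robust lines: yaw from lid top points' boundary
m=(L[:,2]>172)&(L[:,2]<180)&(abs(L[:,0])<120)&(abs(L[:,1])<110)
Q=L[m]
for y in range(-80,81,20):
    q=Q[abs(Q[:,1]-y)<4]; print(y,np.percentile(q[:,0],[.2,99.8]).round(1),end=' ')
print()
for x in range(-20,101,20):
    q=Q[abs(Q[:,0]-x)<4]; print(x,np.percentile(q[:,1],[.2,99.8]).round(1),end=' ')
```

```text
x prof y=25
-70 51 [174.8 175.8 176.8] | -68 47 [175.1 175.9 177.1] | -66 49 [175.  175.7 176.6] | -64 88 [151.2 175.3 176.6] | -62 92 [151.3 175.1 176.4] | -60 95 [151.3 174.7 176.6] | -58 104 [151.4 174.8 176.2] | -56 84 [151.2 153.1 175.5] | -54 40 [151.5 152.1 152.9] | -52 47 [151.4 152.3 153.5] | -50 43 [151.5 152.5 153.3] | -48 50 [151.6 152.5 153.6] | -46 45 [151.4 152.6 153.5] | -44 45 [151.8 152.7 153.7] | -42 47 [151.9 152.6 153.7] | -40 43 [151.5 152.6 153.4] | -38 52 [151.5 152.8 153.8] | -36 46 [152.  152.8 153.9] | -34 54 [151.8 152.7 153.8] | -32 50 [151.5 152.3 153.6] | -30 48 [151.7 152.4 154. ] | -28 52 [151.7 152.7 165.7] | -26 169 [152.2 372.8 375.2] | -24 464 [153.4 373.4 376.6] | -22 656 [372.1 373.3 376.5] | -20 768 [372.2 373.2 376.1] | -18 919 [372.3 373.2 376. ] | -16 801 [372.2 373.1 375.3] | -14 767 [372.2 373.  373.7] | -12 797 [372.1 373.  373.7] | -10 1025 [360.3 372.8 373.7] | -8 1566 [357.4 370.8 373.4] | -6 1443 [356.8 369.1 373.3] | -4 1239 [356.2 367.7 373.2] | -2 1104 [356.  366.3 372.5] | 0 368 [153.1 363.4 371.3] | 2 54 [151.6 152.6 153.3] | 4 5
[... 2852 characters left out ...]
73.4] | 24 1008 [153.1 369.1 373.3] | 26 947 [153.2 368.1 373.4] | 28 896 [152.9 367.5 373.2] | 30 842 [152.9 366.2 373.1] | 32 783 [152.9 365.4 373. ] | 34 733 [152.  364.3 372.6] | 36 647 [164.4 362.  371.4] | 38 226 [165.3 166.4 368.9] | 40 147 [164.9 165.9 166.6] | 42 150 [164.9 165.8 166.6] | 44 186 [165.4 169.9 172.9] | 46 172 [173.3 174.4 175.5] | 48 168 [174.6 175.4 176.2] | 50 163 [175.  175.9 176.6] | 
-80 [-45. 103.] -60 [-99.  102.8] -40 [-103.4  103.6] -20 [-87.2 103.8] 0 [-63.6 103.7] 20 [-103.2  103.4] 40 [-103.6  103.5] 60 [-101.6   96.5] 80 [-101.4   85.4] 
-20 [-88.6  88.8] 0 [-88.8  88.8] 20 [-88.6  88.8] 40 [-88.9  88.9] 60 [-88.6  88.6] 80 [-88.6  87.9] 100 [-88.1  57.5]
```

```bash
cat >> h.py <<'E'
def toolR(alpha,psi):  # rack-side tool orientation, degrees
    a=np.radians(alpha); M=np.array([[np.cos(a),0,np.sin(a)],[0,-1,0],[np.sin(a),0,-np.cos(a)]])
    return R.from_euler('z',psi,degrees=True).as_matrix()@M
E
python3 - <<'E'
from h import *
print(rel([.40,-.05,.43],toolR(10,8)),rel([.25,.237,.36],toolR(33,-3)))
E
```

```text
(array([ 0.0058, -0.3129,  0.0205]), array([-0.0265,  0.1741,  0.3019])) (array([-0.0069, -0.6365,  0.0906]), array([-0.1424,  0.5649,  0.4808]))
```

Request:
{"method": "carry_out", "body": {
  "targets": [
    {"x":0,"y":-0.05,"z":0,"ax":0,"ay":0.02,"az":0.05,"hand":24},
    {"x":0,"y":-0.11,"z":0.005,"ax":-0.01,"ay":0.06,"az":0.1,"hand":24},
    {"x":0,"y":-0.17,"z":0.01,"ax":-0.015,"ay":0.09,"az":0.16,"hand":24},
    {"x":0,"y":-0.23,"z":0.015,"ax":-0.02,"ay":0.12,"az":0.22,"hand":24},
    {"x":0,"y":-0.29,"z":0.02,"ax":-0.03,"ay":0.16,"az":0.28,"hand":24},
    {"x":0,"y":-0.35,"z":0.03,"ax":-0.045,"ay":0.24,"az":0.33,"hand":24},
    {"x":0,"y":-0.41,"z":0.04,"ax":-0.07,"ay":0.33,"az":0.38,"hand":24},
    {"x":0,"y":-0.47,"z":0.05,"ax":-0.1,"ay":0.42,"az":0.42,"hand":24}
  ]
}}

```text
t: 2.2
tool_pos: [0.3362, 0.0887, 0.4016]
orientation: [3.064, 0.017, 0.653]
force: [-13.6, -4.4, 14.8]
opening: 0.0226
gripper_force: 0.0
```

Run:
```python
from h import *
print(read_state()['q'].round(3),rel([.25,.237,.36],toolR(33,-3)))
```

```text
[ 0.147 -0.893  2.305 -0.069  1.316  1.71 ] (array([-0.0938, -0.1495,  0.0019]), array([-0.0193,  0.1559,  0.0592]))
```

```bash
cat > kin.py <<'E'
import numpy as np
from scipy.optimize import least_squares
from scipy.spatial.transform import Rotation as R
S=[([-1.21438876,.131066599,1.48914581,0,1.52299,-.0853971],[.25649648,-.54219096,.40381696],[-3.06369468,-.688004366,.000329]),
([-.6450,.1875,1.3428,-.0003,1.6122,.4821],[.5294,-.3343,.4502],[-3.0641,-.6912,.0013])]
def Ry(a): return R.from_euler('y',a).as_matrix()
def Rz(a): return R.from_euler('z',a).as_matrix()
def fk(q,p):
    o,h,L1,e,L2,d,a1=p
    T=Rz(q[0]); x=np.array([0,0,h])
    x=x+T@np.array([a1,o,0]); T=T@Ry(q[1]); x=x+T@np.array([0,0,L1])
    T=T@Ry(q[2]); x=x+T@np.array([e,0,L2]); T=T@Rz(q[3])@Ry(q[4]); x=x+T@np.array([0,0,d]); T=T@Rz(q[5])@Rz(C)
    return x,T
C=0
def tcp_rot_const():
    global C
    _,T=fk(S[0][0],[0]*7); E=T.T@R.from_rotvec(S[0][2]).as_matrix(); C=R.from_matrix(E).as_rotvec()[2]; return E
def fit(extra):
    A=S+extra; tcp_rot_const()
    f=lambda p: np.r_[np.concatenate([(fk(q,p)[0]-np.array(x))*1000 for q,x,_ in A]),(p-P0)*W]
    P0=np.array([.05,.35,.4,0,.4,.1,0]);W=np.array([.5,.5,.5,5,.5,2,5.])
    r=least_squares(f,P0); return r.x,r.fun
E
python3 - <<'E'
from h import *; import kin
s=read_state(); print(kin.tcp_rot_const().round(3))
ex=[(s['q'],s['tool_pos'],s['orientation'])]
print((kin.fk(s['q'],[0]*7)[1].T@R.from_rotvec(s['orientation']).as_matrix()).round(3))
p,f=kin.fit(ex);print(p.round(4),f.round(2))
E
```

```text
[[-0. -1. -0.]
 [ 1. -0.  0.]
 [-0. -0.  1.]]
[[ 1.  0.  0.]
 [-0.  1.  0.]
 [-0. -0.  1.]]
[5.120e-02 3.174e-01 3.689e-01 6.090e-02 5.532e-01 1.913e-01 2.000e-04] [ 0.   -0.02 -0.   -0.01  0.01  0.01 -0.    0.   -0.    0.   -0.02 -0.02
  0.3   0.08  0.18  0.  ]
```

Run:
```python
from h import *
s=read_state(); np.save('s3.npy',np.r_[s['q'],s['tool_pos'],s['orientation']])
print(rel([.34,.235,.38],toolR(14,-3)))
```

```text
(array([-0.0035, -0.1465,  0.0203]), array([-0.0093, -0.1756,  0.0616]))
```

Request:
{"method": "carry_out", "body": {
  "targets": [
    {"x":0,"y":-0.03,"z":0,"ax":0,"ay":-0.05,"az":0.01,"hand":24},
    {"x":0,"y":-0.07,"z":0.01,"ax":0,"ay":-0.1,"az":0.03,"hand":24},
    {"x":0,"y":-0.11,"z":0.02,"ax":-0.01,"ay":-0.17,"az":0.06,"hand":24},
    {"x":0,"y":-0.146,"z":0.02,"ax":-0.01,"ay":-0.17,"az":0.06,"hand":24},
    {"x":0,"y":-0.146,"z":0.02,"ax":-0.01,"ay":-0.17,"az":0.06,"hand":24},
    {"x":0,"y":-0.146,"z":0.02,"ax":-0.01,"ay":-0.17,"az":0.06,"hand":24}
  ]
}}

```text
t: 2.95
tool_pos: [0.3433, 0.2339, 0.382]
orientation: [3.109, -0.071, 0.385]
force: [0.5, 0.4, -0.4]
opening: 0.0222
gripper_force: 0.0
```

Run:
```python
from h import *; import kin
s=read_state(); e=np.load('s3.npy')
np.save('s4.npy',np.r_[s['q'],s['tool_pos'],s['orientation']])
print(s['q'].round(3),s['tool_pos'].round(3),s['dq'].round(3))
p,f=kin.fit([(a[:6],a[6:9],a[9:]) for a in map(np.load,['s3.npy','s4.npy'])]);print(p.round(4),f.round(2))
im,d,w=cloud('wrist'); cv2.imwrite('pics/wr.png',im); np.save('wr.npy',w)
```

```text
[ 0.538 -0.496  2.092 -0.14   1.343  2.172] [0.343 0.234 0.382] [-0.011 -0.014  0.007  0.003 -0.001  0.004]
[5.120e-02 3.179e-01 3.690e-01 6.130e-02 5.533e-01 1.914e-01 1.000e-04] [-0.01  0.01 -0.01  0.01  0.    0.01 -0.01 -0.   -0.01  0.02  0.01 -0.
  0.   -0.02 -0.02  0.31  0.08  0.18  0.  ]
```

View pics/wr.png

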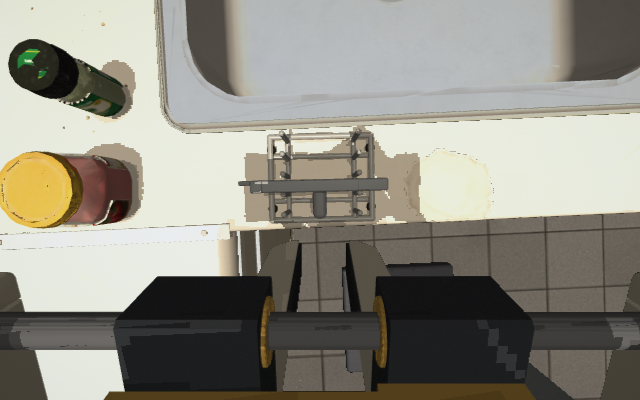

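The view shows the cover at row 184, columns 238–388 with the lip on the left, the rib at (320,205), and the tines at columns ~285 and ~357.

Run:
```python
from h import *
W=np.load('wr.npy')
def rng(u0,u1,v): 
    for u in range(u0,u1,4): print(u,v,(W[v,u]*1000).round(1),end='; ')
    print()
for v in (178,181,184,187,190): rng(236,396,v) if v==184 else rng(250,390,v)
for u in (316,320,324):
    for v in range(170,222,2): print(u,v,(W[v,u]*1000).round(1),end='; ')
    print()
for v in(203,209): 
    for u in range(304,337,2): print(u,v,(W[v,u]*1000).round(1),end='; ')
    print()
```

```text
250 178 [4.402e+02 3.077e+02 2.000e-01]; 254 178 [4.400e+02 3.033e+02 3.000e-01]; 258 178 [439.7 298.9   1.1]; 262 178 [439.5 294.6   1.1]; 266 178 [439.3 290.4   0.8]; 270 178 [438.4 283.7  17.2]; 274 178 [438.9 281.7   1.6]; 278 178 [438.7 277.5   1.1]; 282 178 [438.6 273.3   0.5]; 286 178 [436.8 265.6  34.1]; 290 178 [437.5 263.3  16.3]; 294 178 [4.380e+02 2.604e+02 3.000e-01]; 298 178 [437.8 256.1   0.5]; 302 178 [437.5 251.8   0.6]; 306 178 [4.374e+02 2.475e+02 1.000e-01]; 310 178 [437.1 243.2   1.2]; 314 178 [ 4.37e+02  2.39e+02 -2.00e-01]; 318 178 [436.7 234.6   0.5]; 322 178 [436.5 230.4   1. ]; 326 178 [4.364e+02 2.261e+02 1.000e-01]; 330 178 [4.362e+02 2.218e+02 1.000e-01]; 334 178 [435.9 217.5   1.7]; 338 178 [435.7 213.2   1.2]; 342 178 [435.5 208.9   0.5]; 346 178 [435.3 204.6   1.2]; 350 178 [431.5 208.3 100.6]; 354 178 [431.4 205.  100. ]; 358 178 [431.2 201.8  99.1]; 362 178 [431.1 198.7 100. ]; 366 178 [430.9 195.5 100. ]; 370 178 [430.7 192.5 101.3]; 374 178 [430.6 189.2 100.4]; 378 178 [430.4 186.1 100.5]; 382 178 [430.3 182.9 100.6]; 386 178 [430.1 180.  101.9]; 

[... 6856 characters left out ...]
228.   73.2]; 328 203 [4.094e+02 2.252e+02 2.000e-01]; 330 203 [4.093e+02 2.230e+02 3.000e-01]; 332 203 [ 4.092e+02  2.208e+02 -2.000e-01]; 334 203 [409.1 218.7   1.7]; 336 203 [ 4.090e+02  2.165e+02 -3.000e-01]; 
304 209 [404.2 251.3   0.8]; 306 209 [404.  249.2  -0.8]; 308 209 [404.  247.    0.8]; 310 209 [403.9 244.8   2. ]; 312 209 [403.8 242.7   1.2]; 314 209 [407.1 238.6  75.1]; 316 209 [407.1 236.8  76.8]; 318 209 [407.  235.1  77. ]; 320 209 [406.9 233.4  75.9]; 322 209 [406.8 231.7  77.1]; 324 209 [406.7 229.9  75.3]; 326 209 [406.5 228.2  74. ]; 328 209 [nan nan nan]; 330 209 [402.9 223.3   1.5]; 332 209 [402.8 221.2   2.4]; 334 209 [402.6 219.    0.7]; 336 209 [402.6 216.9   1.6];
```

```bash
cat >> kin.py <<'E'
P=np.array([.0512,.3179,.3690,.0613,.5533,.1914,.0001])
LO=np.array([-2.96,-.89,.02,-1.34,0,-2.66]);HI=np.array([2.96,2.26,2.5,4.48,2.73,2.66])
tcp_rot_const()
def ik(p,Rm,q0s):
    best=None
    def f(q):
        x,T=fk(q,P); return np.r_[(x-p)*10,R.from_matrix(Rm.T@T).as_rotvec()]
    for q0 in q0s:
        r=least_squares(f,np.clip(q0,LO+1e-3,HI-1e-3),bounds=(LO,HI))
        if best is None or r.cost<best[0]-1e-9: best=(r.cost,r.x,r.fun)
    return best
E
cat > run.py <<'E'
from h import *; import kin
s=read_state(); W=np.load('wr.npy').reshape(-1,3); W=W[np.isfinite(W).all(1)]
Q=W[(W[:,2]>.094)&(W[:,2]<.108)&(abs(W[:,0]-.427)<.03)&(abs(W[:,1]-.234)<.056)]
x,y=Q[:,0],Q[:,1]; fe=[];re=[]
for yy in np.arange(.185,.285,.004):
    q=Q[abs(y-yy)<.002,0]; fe.append((yy,q.min()));re.append((yy,q.max()))
for e in(fe,re): e=np.array(e); k=np.polyfit(e[:,0]-.234,e[:,1],1); print('slope deg',np.degrees(k[0]),'x@.234',k[1])
print('y range',y.min(),y.max())
B=W[(W[:,2]>.07)&(W[:,2]<.083)&(abs(W[:,0]-.41)<.013)&(abs(W[:,1]-.234)<.03)]; print('rib',B.min(0),B.max(0),np.median(B,0))
for a in (20,25,30,35,40,45,50):
    Rm=toolR(a,-1.5); G=np.array([.401,.2335,.061])
    for back in (0,.12):
        b=kin.ik(G-(.167+back)*Rm[:,2],Rm,[s['q'],[.6,-.8,2.4,0,.8,2],[.6,-.5,2.4,3.14,.5,-1],[.3,-.8,2.4,1,1,1]])
        print(a,back,b[0].round(6),b[1].round(2))
E
python3 run.py
```

```text
slope deg 1.4026154356126281 x@.234 0.4223876328463471
slope deg 1.3667834356015387 x@.234 0.43181405064256706
y range 0.17888221155013373 0.2879574614192001
rib [0.3997912  0.22754182 0.07178011] [0.42182873 0.23966962 0.07863026] [0.41119623 0.23363778 0.07618516]
20 0 0.0 [ 0.56 -0.35  2.31 -0.24  0.9   2.29]
20 0.12 0.0 [ 0.63 -0.62  2.27 -0.23  1.21  2.28]
25 0 0.0 [ 0.61 -0.41  2.37 -0.34  0.84  2.4 ]
25 0.12 0.0 [ 0.71 -0.71  2.36 -0.31  1.18  2.38]
30 0 0.0 [ 0.66 -0.45  2.43 -0.46  0.79  2.53]
30 0.12 0.0 [ 0.8  -0.79  2.44 -0.41  1.16  2.5 ]
35 0 6.2e-05 [ 0.71 -0.48  2.49 -0.59  0.75  2.66]
35 0.12 0.000158 [ 0.9  -0.84  2.5  -0.53  1.16  2.63]
40 0 0.006634 [ 0.74 -0.48  2.5  -0.6   0.76  2.66]
40 0.12 0.011939 [ 0.96 -0.8   2.5  -0.55  1.21  2.66]
45 0 0.026585 [ 0.76 -0.45  2.5  -0.62  0.77  2.66]
45 0.12 0.045213 [ 1.02 -0.76  2.5  -0.56  1.24  2.66]
50 0 0.059191 [ 0.78 -0.43  2.5  -0.63  0.78  2.66]
50 0.12 0.098158 [ 1.07 -0.71  2.5  -0.57  1.26  2.66]
```

```bash
cat >> h.py <<'E'
SEAT=np.array([.5559,-.3273,.165]); FY=-4.3
def coverR(theta,yaw=FY): # rear-up tilt
    return R.from_euler('z',yaw,degrees=True).as_matrix()@R.from_euler('y',-theta,degrees=True).as_matrix()
def toolInCover(alpha,flip=False):
    a=np.radians(alpha); z=np.array([0,-np.cos(a),-np.sin(a)]); y=np.array([1.,0,0])*(-1 if flip else 1)
    return np.c_[np.cross(y,z),y,z]
E
cat > run.py <<'E'
from h import *; import kin
s=read_state(); rng=np.random.default_rng(0)
q0s=[kin.LO+rng.random(6)*(kin.HI-kin.LO) for _ in range(25)]
for flip in(0,1):
  for a in (25,30,33,36):
    Ct=toolInCover(a,flip)
    # rack: cover axes
    Rr=R.from_euler('z',-1.4,degrees=True).as_matrix()@np.array([[0,0,-1],[-1,0,0],[0,1,0.]])
    for nm,Rc,org,dz in(('rack',Rr,np.array([.4271,.2337,.058]),0),('rackup',Rr,np.array([.4271,.2337,.058]),.12),('fry0',coverR(0),SEAT+[0,0,.005],0),('fry25',coverR(25),SEAT+[0,0,.03],0),('fry25up',coverR(25),SEAT+[0,0,.13],0)):
        G=org+Rc@np.array([0,2,24])/1000+[0,0,dz]; T=Rc@Ct
        b=kin.ik(G-.167*T[:,2],T,q0s+[s['q']]); print(flip,a,nm,b[0].round(6),b[1].round(2))
E
python3 run.py
```

```text
0 25 rack 0.0 [ 0.61 -0.4   2.37 -0.34  0.84  2.39]
0 25 rackup 0.0 [ 0.61 -0.57  2.26 -0.28  1.12  2.29]
0 25 fry0 0.0 [-0.09  0.34  1.73 -1.19  1.35  0.46]
0 25 fry25 0.0 [-0.09  0.15  1.94 -1.32  1.2   0.91]
0 25 fry25up 0.0 [-0.09 -0.01  1.9  -1.25  1.26  0.7 ]
0 30 rack 0.0 [ 0.66 -0.44  2.43 -0.46  0.79  2.53]
0 30 rackup 0.0 [ 0.66 -0.64  2.32 -0.37  1.07  2.37]
0 30 fry0 0.0 [-0.12  0.29  1.73 -1.11  1.32  0.38]
0 30 fry25 0.0 [-0.12  0.07  1.97 -1.25  1.12  0.82]
0 30 fry25up 0.0 [-0.12 -0.07  1.91 -1.16  1.2   0.62]
0 33 rack 0.0 [ 0.69 -0.46  2.46 -0.55  0.76  2.62]
0 33 rackup 0.0 [ 0.69 -0.67  2.36 -0.43  1.04  2.43]
0 33 fry0 0.0 [-0.13  0.27  1.73 -1.05  1.3   0.34]
0 33 fry25 0.0 [-0.14  0.03  1.99 -1.2   1.08  0.77]
0 33 fry25up 0.0 [-0.14 -0.11  1.92 -1.11  1.16  0.56]
0 36 rack 0.000338 [ 0.71 -0.48  2.5  -0.59  0.73  2.66]
0 36 rackup 0.0 [ 0.73 -0.7   2.4  -0.49  1.02  2.49]
0 36 fry0 0.0 [-0.15  0.25  1.72 -1.    1.28  0.29]
0 36 fry25 0.0 [-0.17 -0.01  2.   -1.14  1.04  0.71]
0 36 fry25up 0.0 [-0.17 -0.14  1.92 -1.05  1.13  0.5 ]
1 25 rack 0.0 [ 0.61 -0.4   2.3
[... 352 characters left out ...]
ry0 0.003452 [-0.11  0.3   1.74 -1.15  1.32 -2.66]
1 30 fry25 0.0 [-0.12  0.07  1.97 -1.25  1.12 -2.32]
1 30 fry25up 0.0 [-0.12 -0.07  1.91 -1.16  1.2  -2.52]
1 33 rack 0.0 [ 0.69 -0.46  2.46 -0.55  0.76 -0.52]
1 33 rackup 0.0 [ 0.69 -0.67  2.36 -0.43  1.04 -0.71]
1 33 fry0 0.007357 [-0.12  0.28  1.74 -1.12  1.3  -2.66]
1 33 fry25 0.0 [-0.14  0.03  1.99 -1.2   1.08 -2.37]
1 33 fry25up 0.0 [-0.14 -0.11  1.92 -1.11  1.16 -2.58]
1 36 rack 0.0 [ 0.73 -0.47  2.5  -0.64  0.74 -0.42]
1 36 rackup 0.0 [ 0.73 -0.7   2.4  -0.49  1.02 -0.65]
1 36 fry0 0.012817 [-0.14  0.25  1.75 -1.09  1.28 -2.66]
1 36 fry25 0.0 [-0.17 -0.01  2.   -1.14  1.04 -2.44]
1 36 fry25up 0.0 [-0.17 -0.14  1.92 -1.05  1.13 -2.64]
```

```bash
cat > run.py <<'E'
from h import *; import kin
A=32; Rm=toolR(A,-1.4); G=np.array([.4043,.2337,.061])
for b in(.15,.08,.03,0):
    T=G-(.167+b)*Rm[:,2]; print(b,rel(T,Rm),kin.ik(T,Rm,[read_state()['q']])[1].round(2))
E
python3 run.py
```

```text
0.15 (array([-0.1166,  0.0009,  0.0246]), array([ 0.0107,  0.3118, -0.0199])) [ 0.87 -0.87  2.45 -0.45  1.23  2.55]
0.08 (array([-0.0951, -0.0001,  0.0912]), array([ 0.0107,  0.3118, -0.0199])) [ 0.77 -0.71  2.47 -0.46  1.02  2.54]
0.03 (array([-0.0798, -0.0008,  0.1388]), array([ 0.0107,  0.3118, -0.0199])) [ 0.71 -0.56  2.47 -0.49  0.86  2.56]
0 (array([-0.0706, -0.0012,  0.1673]), array([ 0.0107,  0.3118, -0.0199])) [ 0.68 -0.45  2.45 -0.51  0.77  2.58]
```

Request:
{"method": "carry_out", "body": {
  "targets": [
    {"x":-0.025,"y":0,"z":0.01,"ax":0,"ay":0.07,"az":0,"hand":22},
    {"x":-0.05,"y":0,"z":0.03,"ax":0.005,"ay":0.15,"az":-0.01,"hand":22},
    {"x":-0.075,"y":0,"z":0.055,"ax":0.008,"ay":0.24,"az":-0.015,"hand":22},
    {"x":-0.095,"y":0,"z":0.09,"ax":0.0107,"ay":0.312,"az":-0.02,"hand":22},
    {"x":-0.095,"y":0,"z":0.091,"ax":0.0107,"ay":0.312,"az":-0.02,"hand":22},
    {"x":-0.095,"y":0,"z":0.091,"ax":0.0107,"ay":0.312,"az":-0.02,"hand":22},
    {"x":-0.095,"y":0,"z":0.091,"ax":0.0107,"ay":0.312,"az":-0.02,"hand":22}
  ]
}}

```text
t: 3.88
tool_pos: [0.2744, 0.2384, 0.2733]
orientation: [3.015, -0.038, 0.867]
force: [0.3, -0.2, 0.4]
opening: 0.0208
gripper_force: 0.0
```

```bash
python3 run.py
python3 - <<'E'
from h import *
im,d,W=cloud('wrist'); W=W.reshape(-1,3);W=W[np.isfinite(W).all(1)]; cv2.imwrite('pics/wr2.png',im)
Q=W[(W[:,2]>.094)&(W[:,2]<.108)&(abs(W[:,0]-.427)<.03)&(abs(W[:,1]-.234)<.056)]
for yy in(.195,.215,.253,.273): q=Q[abs(Q[:,1]-yy)<.006]; print(yy,q[:,0].min(),q[:,0].max(),np.median(q[:,2])) if len(q) else 0
print('y',Q[:,1].min(),Q[:,1].max())
for zz in np.arange(.05,.1,.006):
    q=W[(abs(W[:,2]-zz)<.003)&(abs(W[:,0]-.425)<.012)&(abs(W[:,1]-.234)<.05)&(abs(W[:,1]-.234)>.015)]
    if len(q)>5: print(zz.round(3),np.median(q[:,0]).round(4),np.percentile(q[:,0],20).round(4),len(q))
B=W[(W[:,2]>.05)&(W[:,2]<.083)&(abs(W[:,0]-.41)<.016)&(abs(W[:,1]-.234)<.009)]; print('rib',B.min(0),B.max(0),np.median(B,0))
E
```

```text
0.15 (array([-0.0022,  0.0013, -0.0681]), array([-0.0026, -0.0017, -0.0013])) [ 0.87 -0.87  2.45 -0.45  1.23  2.55]
0.08 (array([-0.0023,  0.0015,  0.0019]), array([-0.0026, -0.0017, -0.0013])) [ 0.77 -0.71  2.47 -0.46  1.02  2.54]
0.03 (array([-0.0024,  0.0016,  0.0519]), array([-0.0026, -0.0017, -0.0013])) [ 0.71 -0.56  2.47 -0.49  0.86  2.56]
0 (array([-0.0024,  0.0017,  0.0819]), array([-0.0026, -0.0017, -0.0013])) [ 0.68 -0.45  2.45 -0.51  0.77  2.58]
0.195 0.4205897620659323 0.4310813518194731 0.10118495042126475
0.215 0.42109521364728913 0.43173585301579065 0.10120669086175704
0.253 0.4219440443244512 0.4328032903551861 0.1011851331125524
0.273 0.42233453126915765 0.43234725805065666 0.10120890883394887
y 0.17840223345142392 0.2884113167642445
0.05 0.4243 0.4216 163
0.056 0.4241 0.4216 199
0.062 0.424 0.4213 215
0.068 0.4225 0.4202 297
0.074 0.4238 0.4218 232
0.08 0.4235 0.4218 216
0.086 0.4234 0.4215 223
0.092 0.4218 0.4212 197
0.098 0.4233 0.4217 899
rib [0.39872599 0.22500331 0.05025268] [0.4249819  0.24299181 0.08282118] [0.41243191 0.23398096 0.07598357]
```

View pics/wr2.png

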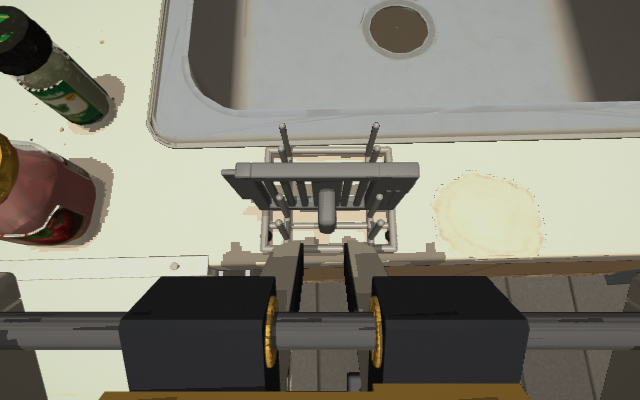

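The view shows the cover's full front face, the rib at (327,208) centred between the fingers and the front tines at (285,215) and (375,215), clear of the fingers.

Request:
{"method": "carry_out", "body": {
  "targets": [
    {"x":-0.0035,"y":0.0017,"z":0.025,"ax":-0.0026,"ay":-0.0017,"az":-0.0013,"hand":22},
    {"x":-0.0035,"y":0.0017,"z":0.045,"ax":-0.0026,"ay":-0.0017,"az":-0.0013,"hand":22},
    {"x":-0.0035,"y":0.0017,"z":0.065,"ax":-0.0026,"ay":-0.0017,"az":-0.0013,"hand":22},
    {"x":-0.0035,"y":0.0017,"z":0.081,"ax":-0.0026,"ay":-0.0017,"az":-0.0013,"hand":22},
    {"x":-0.0035,"y":0.0017,"z":0.081,"ax":-0.0026,"ay":-0.0017,"az":-0.0013,"hand":22},
    {"x":-0.0035,"y":0.0017,"z":0.081,"ax":-0.0026,"ay":-0.0017,"az":-0.0013,"hand":22}
  ]
}}

```text
t: 4.68
tool_pos: [0.3134, 0.2357, 0.201]
orientation: [3.012, -0.035, 0.861]
force: [0.6, 0.5, -0.1]
opening: 0.0204
gripper_force: 0.0
```

```bash
python3 run.py|tail -1; python3 -c "
from h import *
print(read_state()['force'].round(2),read_state()['q'].round(3))"
```

```text
0 (array([ 0.0029, -0.0002, -0.0001]), array([0.0012, 0.0015, 0.0019])) [ 0.68 -0.45  2.45 -0.51  0.77  2.58]
[ 0.58  0.48 -0.11] [ 0.682 -0.457  2.456 -0.517  0.77   2.584]
```

Request:
{"method": "carry_out", "body": {
  "targets": [
    {"x":0,"y":0,"z":0,"ax":0,"ay":0,"az":0,"hand":8},
    {"x":0,"y":0,"z":0,"ax":0,"ay":0,"az":0,"hand":5},
    {"x":0,"y":0,"z":0,"ax":0,"ay":0,"az":0,"hand":5},
    {"x":0,"y":0,"z":0,"ax":0,"ay":0,"az":0,"hand":5}
  ],
  "newtons": 45
}}

```text
t: 5.18
tool_pos: [0.3132, 0.2358, 0.2008]
orientation: [3.013, -0.033, 0.862]
force: [-3.3, -0.8, 6.0]
opening: 0.012
gripper_force: 45.0
```

Run:
```python
from h import *; import kin
s=read_state();print(s['force'].round(2),s['opening'],s['gripper_force'],s['tool_pos'].round(4))
T=R.from_rotvec(s['orientation']).as_matrix(); np.save('grasp.npy',np.r_[s['tool_pos'],s['orientation']])
for dz in (.06,.12,.18): print(rel(s['tool_pos']+[0.005,0,dz],T),kin.ik(s['tool_pos']+[.005,0,dz],T,[s['q']])[1].round(2))
```

```text
[-3.31 -0.78  6.  ] 0.011955122935541436 45.002809166908264 [0.3132 0.2358 0.2008]
(array([ 0.036 , -0.    , -0.0483]), array([0., 0., 0.])) [ 0.67 -0.57  2.41 -0.45  0.91  2.47]
(array([ 0.0677,  0.0001, -0.0992]), array([0., 0., 0.])) [ 0.67 -0.65  2.34 -0.41  1.04  2.4 ]
(array([ 0.0995,  0.0002, -0.1501]), array([0., 0., 0.])) [ 0.67 -0.69  2.26 -0.38  1.16  2.35]
```

Request:
{"method": "carry_out", "body": {
  "targets": [
    {"x":0.01,"y":0,"z":-0.016,"ax":0,"ay":0,"az":0,"hand":5},
    {"x":0.021,"y":0,"z":-0.034,"ax":0,"ay":0,"az":0,"hand":5},
    {"x":0.0315,"y":0,"z":-0.05,"ax":0,"ay":0,"az":0,"hand":5},
    {"x":0.042,"y":0,"z":-0.068,"ax":0,"ay":0,"az":0,"hand":5},
    {"x":0.058,"y":0,"z":-0.093,"ax":0,"ay":0,"az":0,"hand":5},
    {"x":0.079,"y":0,"z":-0.127,"ax":0,"ay":0,"az":0,"hand":5},
    {"x":0.09,"y":0,"z":-0.144,"ax":0,"ay":0,"az":0,"hand":5},
    {"x":0.09,"y":0,"z":-0.144,"ax":0,"ay":0,"az":0,"hand":5}
  ]
}}

```text
t: 6.18
tool_pos: [0.3135, 0.2362, 0.3714]
orientation: [3.013, -0.034, 0.864]
force: [-0.2, 1.5, -2.0]
opening: 0.0117
gripper_force: 45.0
```

```bash
cat > cov.py <<'E'
# cover pose in tool frame from wrist cloud: face points -> own z ; edge etc
from h import *
s=read_state(); T=R.from_rotvec(s['orientation']).as_matrix()
print(s['force'].round(2),s['opening'].round(4),s['gripper_force'],s['tool_pos'].round(4),s['q'].round(3))
im,d,W=cloud('wrist'); cv2.imwrite('pics/wr3.png',im)
L=(W.reshape(-1,3)-s['tool_pos'])@T; np.save('cl.npy',L)
C=toolInCover(32)   # columns tool axes in cover frame
V=(L-[0,0,.167])@C.T+np.array([0,.002,.025])  # nominal cover coords
V=V[np.isfinite(V).all(1)]; V=V[(abs(V[:,0])<.08)&(abs(V[:,1])<.06)&(V[:,2]>-.02)&(V[:,2]<.04)]*1000
print(len(V))
top=V[(V[:,1]>36)&(abs(V[:,0])<52)&(abs(V[:,2])<12)]; print('side face',np.median(top,0),np.percentile(top[:,2],[2,98]))
side=V[(V[:,1]>39)&(abs(V[:,2])<12)]; print('x ext',np.percentile(side[:,0],[.5,99.5]))
for y in range(-40,48,6):
    q=V[(abs(V[:,1]-y)<3)&(abs(V[:,2]-5)<5)&(abs(V[:,0])>10)]
    if len(q)>10: print(y,len(q),'z',np.percentile(q[:,2],[50,80,90]).round(2))
bar=V[(V[:,1]>34)&(V[:,1]<40)&(abs(V[:,2]-5)<3)]
if len(bar)>20: print('bar z vs x',np.polyfit(bar[:,0],bar[:,2],1))
print('top y vs x', np.polyfit(top[:,0],top[:,1],1))
E
python3 cov.py
```

```text
Traceback (most recent call last):
  File "cov.py", line 4, in <module>
    print(s['force'].round(2),s['opening'].round(4),s['gripper_force'],s['tool_pos'].round(4),s['q'].round(3))
                              ^^^^^^^^^^^^^^^^^^
AttributeError: 'float' object has no attribute 'round'
```

```bash
sed -i "s/s\['opening'\].round(4)/round(s['opening'],4)/" cov.py; python3 cov.py
```

```text
[-0.16  1.5  -1.96] 0.0117 44.999656677246094 [0.3135 0.2362 0.3714] [ 0.683 -0.7    2.28  -0.387  1.147  2.362]
19797
side face [-0.10583787 43.87405946  0.73070503] [-5.10854336  4.70235382]
x ext [-54.21913328  53.56452199]
-40 94 z [2.07 2.12 2.15]
-34 407 z [2.04 2.25 2.31]
-28 309 z [1.55 2.4  2.5 ]
-22 219 z [2.11 2.62 2.69]
-16 230 z [1.87 2.77 2.83]
-10 276 z [2.16 3.02 3.58]
-4 352 z [3.   3.57 8.63]
2 351 z [2.5  3.41 3.57]
8 384 z [2.65 3.57 3.92]
14 447 z [2.87 3.79 3.97]
20 510 z [3.11 3.93 4.04]
26 487 z [3.37 4.11 4.2 ]
32 416 z [4.16 4.37 4.46]
38 703 z [4.46 4.58 4.64]
44 3454 z [2.67 4.14 4.46]
bar z vs x [3.03259178e-04 4.43796852e+00]
top y vs x [-4.64883159e-04  4.34341505e+01]
```

View pics/wr3.png

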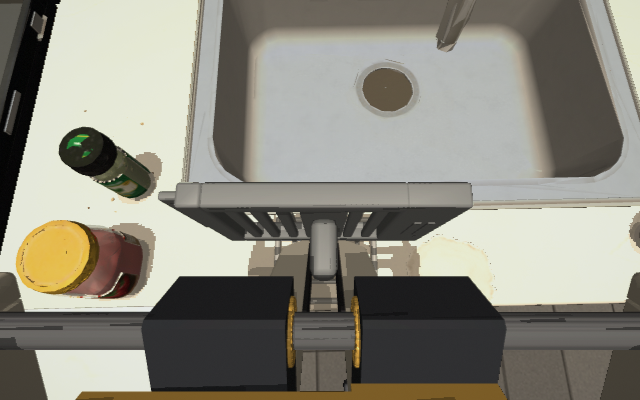

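The view shows the cover hanging level in the grip by its rib at (322,250), lip on the left, and the rack empty.

```bash
cat >> h.py <<'E'
E_T=np.array([1.2,-.3,-.8])/1000
C32=toolInCover(32); RN=R.from_euler('x',1.8,degrees=True).as_matrix()
RCT=C32.T@RN                                   # cover in tool
PCT=C32.T@(np.array([-.3,1.6,-1.57])/1000-[0,.002,.025])+[0,0,.167]-E_T
SEAT=np.array([.5549,-.3281,.165])
def tcp_for(theta,Ecov,off=(0,0,0),yaw=FY):
    "TCP pose with ledge point E (seat -58.5,0,5.5) at cover coords Ecov(x,z mm), off in seat axes mm"
    Rc=coverR(theta,yaw); Rs=coverR(0,yaw)
    c=SEAT+Rs@((np.array([-58.5,0,5.5])+off)/1000)-Rc@(np.array([Ecov[0],0,Ecov[1]])/1000)
    T=Rc@RCT.T; return c-T@PCT,T
E
cat > path.py <<'E'
import sys; from h import *; import kin
f0,f1,n=float(sys.argv[1]),float(sys.argv[2]),8
s=read_state(); 
try: qa,qb=np.load('qab.npy')
except Exception:
    p,T=tcp_for(25,(-72,1.5),off=(0,0,70)); b=kin.ik(p,T,[[-.13,-.1,1.9,-1.13,1.17,.58]]); print(b[0])
    qa,qb=s['q'],b[1]; np.save('qab.npy',[qa,qb]); print(qb.round(3))
for i in range(1,n+1):
    f=f0+(f1-f0)*i/n; x,T=kin.fk(qa+(qb-qa)*f,kin.P); a,b=rel(x,T,s); print(a.round(3),b.round(3), 'grasp',(x+.167*T[:,2]).round(2))
E
python3 path.py 0 0.3
```

```text
4.481281849844954e-21
[-0.124 -0.029  1.916 -1.177  1.177  0.661]
[0.012 0.01  0.007] [-0.042  0.008 -0.054] grasp [0.42 0.22 0.23]
[0.024 0.021 0.013] [-0.085  0.012 -0.109] grasp [0.43 0.2  0.23]
[0.035 0.033 0.02 ] [-0.128  0.013 -0.164] grasp [0.44 0.18 0.23]
[0.046 0.045 0.026] [-0.172  0.01  -0.22 ] grasp [0.46 0.16 0.24]
[0.057 0.057 0.032] [-0.214  0.003 -0.275] grasp [0.47 0.14 0.24]
[0.067 0.07  0.038] [-0.257 -0.007 -0.331] grasp [0.48 0.12 0.24]
[0.077 0.083 0.043] [-0.299 -0.021 -0.387] grasp [0.49 0.1  0.24]
[0.087 0.096 0.049] [-0.341 -0.039 -0.442] grasp [0.5  0.08 0.24]
```

Request:
{"method": "carry_out", "body": {
  "targets": [
    {"x":0.012,"y":0.01,"z":0.007,"ax":-0.042,"ay":0.008,"az":-0.054,"hand":5},
    {"x":0.024,"y":0.021,"z":0.013,"ax":-0.085,"ay":0.012,"az":-0.109,"hand":5},
    {"x":0.035,"y":0.033,"z":0.02,"ax":-0.128,"ay":0.013,"az":-0.164,"hand":5},
    {"x":0.046,"y":0.045,"z":0.026,"ax":-0.172,"ay":0.01,"az":-0.22,"hand":5},
    {"x":0.057,"y":0.057,"z":0.032,"ax":-0.214,"ay":0.003,"az":-0.275,"hand":5},
    {"x":0.067,"y":0.07,"z":0.038,"ax":-0.257,"ay":-0.007,"az":-0.331,"hand":5},
    {"x":0.077,"y":0.083,"z":0.043,"ax":-0.299,"ay":-0.021,"az":-0.387,"hand":5},
    {"x":0.087,"y":0.096,"z":0.049,"ax":-0.341,"ay":-0.039,"az":-0.442,"hand":5}
  ]
}}

```text
t: 7.22
tool_pos: [0.4106, 0.137, 0.372]
orientation: [2.566, 0.426, 0.663]
force: [-1.1, 0.1, -1.0]
opening: 0.0119
gripper_force: 45.0
```

```bash
python3 path.py 0.3 0.65
```

```text
[0.005 0.018 0.01 ] [-0.042 -0.019 -0.064] grasp [0.51 0.06 0.25]
[0.008 0.035 0.021] [-0.083 -0.046 -0.134] grasp [0.52 0.03 0.25]
[0.01  0.052 0.033] [-0.121 -0.078 -0.203] grasp [0.53 0.01 0.25]
[0.012 0.069 0.044] [-0.156 -0.112 -0.273] grasp [ 0.53 -0.02  0.26]
[0.013 0.087 0.056] [-0.187 -0.151 -0.344] grasp [ 0.54 -0.04  0.26]
[0.013 0.105 0.067] [-0.216 -0.192 -0.415] grasp [ 0.55 -0.07  0.26]
[0.012 0.123 0.078] [-0.24  -0.237 -0.486] grasp [ 0.55 -0.1   0.27]
[0.011 0.141 0.089] [-0.261 -0.284 -0.557] grasp [ 0.55 -0.12  0.27]
```

Request:
{"method": "carry_out", "body": {
  "targets": [
    {"x":0.005,"y":0.018,"z":0.01,"ax":-0.042,"ay":-0.019,"az":-0.064,"hand":5},
    {"x":0.008,"y":0.035,"z":0.021,"ax":-0.083,"ay":-0.046,"az":-0.134,"hand":5},
    {"x":0.01,"y":0.052,"z":0.033,"ax":-0.121,"ay":-0.078,"az":-0.203,"hand":5},
    {"x":0.012,"y":0.069,"z":0.044,"ax":-0.156,"ay":-0.112,"az":-0.273,"hand":5},
    {"x":0.013,"y":0.087,"z":0.056,"ax":-0.187,"ay":-0.151,"az":-0.344,"hand":5},
    {"x":0.013,"y":0.105,"z":0.067,"ax":-0.216,"ay":-0.192,"az":-0.415,"hand":5},
    {"x":0.012,"y":0.123,"z":0.078,"ax":-0.24,"ay":-0.237,"az":-0.486,"hand":5},
    {"x":0.011,"y":0.141,"z":0.089,"ax":-0.261,"ay":-0.284,"az":-0.557,"hand":5}
  ]
}}

```text
t: 8.22
tool_pos: [0.4908, -0.0094, 0.3764]
orientation: [2.108, 0.847, 0.137]
force: [-0.1, -0.2, -1.6]
opening: 0.0116
gripper_force: 45.0
```

```bash
python3 path.py 0.65 1
```

```text
[-0.007  0.012  0.016] [-0.016 -0.045 -0.075] grasp [ 0.56 -0.15  0.27]
[-0.014  0.024  0.033] [-0.027 -0.09  -0.151] grasp [ 0.56 -0.17  0.28]
[-0.023  0.035  0.049] [-0.032 -0.137 -0.228] grasp [ 0.56 -0.2   0.28]
[-0.032  0.046  0.066] [-0.034 -0.184 -0.306] grasp [ 0.56 -0.22  0.28]
[-0.042  0.056  0.082] [-0.031 -0.23  -0.385] grasp [ 0.56 -0.25  0.28]
[-0.052  0.066  0.099] [-0.024 -0.277 -0.464] grasp [ 0.56 -0.27  0.29]
[-0.063  0.076  0.115] [-0.012 -0.324 -0.543] grasp [ 0.55 -0.3   0.29]
[-0.075  0.085  0.131] [ 0.004 -0.369 -0.623] grasp [ 0.55 -0.33  0.29]
```

Request:
{"method": "carry_out", "body": {
  "targets": [
    {"x":-0.007,"y":0.012,"z":0.016,"ax":-0.016,"ay":-0.045,"az":-0.075,"hand":5},
    {"x":-0.014,"y":0.024,"z":0.033,"ax":-0.027,"ay":-0.09,"az":-0.151,"hand":5},
    {"x":-0.023,"y":0.035,"z":0.049,"ax":-0.032,"ay":-0.137,"az":-0.228,"hand":5},
    {"x":-0.032,"y":0.046,"z":0.066,"ax":-0.034,"ay":-0.184,"az":-0.306,"hand":5},
    {"x":-0.042,"y":0.056,"z":0.082,"ax":-0.031,"ay":-0.23,"az":-0.385,"hand":5},
    {"x":-0.052,"y":0.066,"z":0.099,"ax":-0.024,"ay":-0.277,"az":-0.464,"hand":5},
    {"x":-0.063,"y":0.076,"z":0.115,"ax":-0.012,"ay":-0.324,"az":-0.543,"hand":5},
    {"x":-0.075,"y":0.085,"z":0.131,"ax":0.004,"ay":-0.369,"az":-0.623,"hand":5}
  ]
}}

```text
t: 9.22
tool_pos: [0.5267, -0.1786, 0.3694]
orientation: [1.703, 1.219, -0.562]
force: [0.8, -0.2, -1.3]
opening: 0.0119
gripper_force: 45.0
```

```bash
cat > meas.py <<'E'
from h import *
s=read_state(); T=R.from_rotvec(s['orientation']).as_matrix()
im,d,W=cloud('wrist'); cv2.imwrite('pics/wi.png',im)
im2,d2,W2=cloud('scene'); im3,d3,W3=cloud('top')
p,TT=tcp_for(25,(-72,1.5)); print('to entry',rel(p,TT,s)); p,TT=tcp_for(25,(-72,1.5),(0,0,70)); print('to above',rel(p,TT,s)); print(s['tool_pos'].round(4),s['q'].round(3),s['force'].round(1))
Rs=coverR(0)
V=((W.reshape(-1,3)-s['tool_pos'])@T-PCT)@RCT*1000   # wrist uncorrected, cover coords
S=(W.reshape(-1,3)-SEAT)@Rs*1000
top=V[(abs(V[:,1]-42)<6)&(abs(V[:,2])<9)&(abs(V[:,0])<60)]; print('side face',len(top),np.median(top,0).round(1),np.percentile(top,[1,99],axis=0).round(1))
lid=S[(abs(S[:,2]-10)<4)&(abs(S[:,0])<115)&(S[:,1]>50)&(S[:,1]<100)]; print('lid',len(lid),np.percentile(lid,[1,50,99],axis=0).round(1))
sd=S[(S[:,2]>-40)&(S[:,2]<8)&(abs(S[:,0])<115)&(S[:,1]>70)&(S[:,1]<100)]; print('lid side',len(sd),np.percentile(sd,[1,50,99],axis=0).round(1) if len(sd) else '')
def crop(im,u,v,hx,hy): return cv2.resize(im[v-hy:v+hy,u-hx:u+hx],(400,300),interpolation=cv2.INTER_CUBIC)
cv2.imwrite('pics/m.png',np.vstack([cv2.resize(im,(480,300))[:,:400] if 0 else np.hstack([cv2.resize(im,(400,300)),crop(im,320,150,200,150)]),np.hstack([crop(im2,358,135,64,48),crop(im3,412,150,64,48)])]))
np.savez('m.npz',S=S,V=V)
E
python3 meas.py
```

```text
to entry (array([ 0.055 , -0.0294,  0.0323]), array([-0.0012, -0.0021,  0.0007]))
to above (array([0.0003, 0.0001, 0.0003]), array([-0.0012, -0.0021,  0.0007]))
[ 0.5267 -0.1786  0.3694] [-0.125 -0.03   1.916 -1.174  1.177  0.658] [ 0.8 -0.2 -1.3]
side face 8759 [-0.1 43.   1.1] [[-53.3  36.5  -4.6]
 [ 53.2  44.5   5.2]]
lid 7273 [[-81.1  50.3   9.5]
 [-54.8  58.6  10.9]
 [-12.9  73.1  12.3]]
lid side 0
```

View pics/m.png

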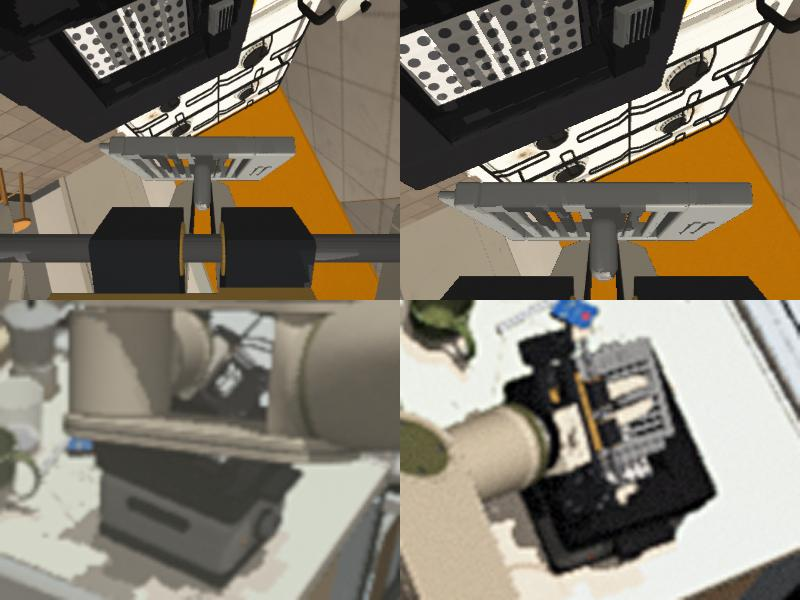

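The wrist view (top) shows pocket, catch and held cover together; the top-camera crop shows the cover tilted above the lid.

```bash
cat > feat.py <<'E'
from h import *
S=np.load('m.npz')['S']; s=read_state(); T=R.from_rotvec(s['orientation']).as_matrix()
S=S-(coverR(0).T@T@E_T*1000); S=S[np.isfinite(S).all(1)]
S=S[(abs(S[:,0])<115)&(abs(S[:,1])<95)&(S[:,2]>-25)&(S[:,2]<20)]
print(len(S), np.percentile(S,[1,99],axis=0).round(1))
print('lid z',np.median(S[(abs(S[:,2]-10)<4)&(S[:,1]>48),2]),'floor z',np.median(S[S[:,2]<-8,2]))
lid=S[(abs(S[:,2]-10)<2.0)]
def edges(a,b,vals,lo,hi,mn):   # lid-top points gap along axis a at given b
    for v in vals:
        q=np.sort(lid[(abs(lid[:,b]-v)<2)&(lid[:,a]>lo)&(lid[:,a]<hi),a])
        if len(q)<5: continue
        g=np.diff(q);i=g.argmax(); print('xy'[b],v,q[i].round(1),q[i+1].round(1),end=' | ')
    print()
print('gap along y');edges(1,0,range(-50,51,10),-80,80,0)
print('gap along x');edges(0,1,range(-40,45,8),-90,90,0)
c=S[(abs(S[:,1])<12)&(S[:,0]>45)&(S[:,2]>11.2)]; print('catch',len(c),np.percentile(c,[2,50,98],axis=0).round(1) if len(c) else '')
print('lid edge x at y60', np.percentile(lid[abs(lid[:,1]-60)<6,0],[.5,99.5]))
E
python3 feat.py
```

```text
56465 [[-101.3  -82.5  -12.8]
 [  96.7   68.    13.7]]
lid z 11.57961182342731 floor z -11.60453568824004
gap along y
x -50 -44.5 45.4 | x -40 -44.6 45.0 | x -30 -43.9 44.8 | x -20 -44.6 45.4 | x -10 -44.5 44.9 | x 0 -44.7 45.6 | x 10 -73.7 -72.5 | x 20 -74.9 -73.5 | x 30 -72.4 -71.1 | x 40 -59.0 -57.4 | x 50 -60.7 -59.3 | 
gap along x
y -40 -56.9 58.1 | y -32 -56.9 58.2 | y -24 -57.1 58.0 | y -16 -57.0 58.5 | y -8 -56.8 58.2 | y 0 -56.9 58.3 | y 8 -56.9 58.2 | y 16 -56.9 58.2 | y 24 -59.7 -59.1 | y 32 -60.9 -60.5 | y 40 -82.7 -82.3 | 
catch 1560 [[ 60.3 -11.4  11.3]
 [ 73.5   0.2  13.2]
 [101.1  11.7  15.2]]
lid edge x at y60 [-78.54992861 -21.12193534]
```

```bash
sed -i "s/^E_T=.*/E_T=np.array([0,-.3,-.9])\/1000/; s/^SEAT=np.array(\[.5549.*/SEAT=np.array([.5560,-.3276,.165])/" h.py; python3 meas.py; python3 feat.py
python3 - <<'E'
from h import *
s=read_state();T=R.from_rotvec(s['orientation']).as_matrix();print((coverR(0).T@T).round(2))
E
```

```text
to entry (array([ 0.0545, -0.0285,  0.0322]), array([-0.002 , -0.0029, -0.0035]))
to above (array([-0.0002,  0.0012,  0.    ]), array([-0.002 , -0.0029, -0.0035]))
[ 0.5265 -0.1785  0.3695] [-0.125 -0.031  1.916 -1.173  1.177  0.661] [-0.4  0.2 -1.5]
side face 8665 [-0.1 42.5  2.1] [[-53.3  36.6  -3.5]
 [ 53.2  44.    6.3]]
lid 7304 [[-81.8  50.2   9.5]
 [-55.7  58.6  10.9]
 [-14.   73.3  12.3]]
lid side 0 
56687 [[-101.9  -82.4  -13.8]
 [  96.    68.5   12.8]]
lid z 10.594319759145758 floor z -12.58769394367435
gap along y
x -50 -44.8 44.9 | x -40 -45.3 44.9 | x -30 -45.2 45.2 | x -20 -44.6 44.8 | x -10 -44.9 44.9 | x 0 -44.8 44.8 | x 10 -62.8 -61.4 | x 20 -77.2 -75.9 | x 30 -55.7 -54.7 | x 40 -70.4 -68.8 | x 50 -77.3 -76.2 | 
gap along x
y -40 -57.5 57.5 | y -32 -57.4 57.2 | y -24 -57.7 57.5 | y -16 -57.7 57.4 | y -8 -57.7 57.8 | y 0 -57.5 57.9 | y 8 -57.5 57.3 | y 16 -57.4 57.6 | y 24 -76.0 -75.6 | y 32 -83.9 -83.5 | y 40 -64.1 -63.8 | 
catch 1021 [[ 60.3 -11.   11.2]
 [ 69.2   1.4  12.9]
 [ 95.3  11.7  14.3]]
lid edge x at y60 [-79.49497426 -20.25396454]
[[ 0.37  0.9   0.21]
 [ 0.51 -0.   -0.86]
 [-0.78  0.43 -0.46]]
```

```bash
sed -i "s/^SEAT=np.array(\[.5560.*/SEAT=np.array([.5567,-.3277,.1654])/" h.py
cat > wp.py <<'E'
import sys,json; from h import *; import kin
# args: theta,Ex,Ez,offx,offy,offz ...
s=read_state(); print(s['force'].round(1),s['wrist_torque'].round(2),round(s['opening'],4))
for a in sys.argv[1:]:
    v=list(map(float,a.split(','))); p,T=tcp_for(v[0],v[1:3],v[3:6]); b=kin.ik(p,T,[s['q']]); print(a,rel(p,T,s),b[0].round(8),b[1].round(2))
E
python3 wp.py 25,-72,1.5,0,0,30 25,-72,1.5,0,0,10 25,-72,1.5,0,0,0 25,-66,1.5,0,0,0 25,-60,1.5,0,0,0
```

```text
[ 0.5  0.8 -0.7] [0.62 0.06 0.02] 0.012
25,-72,1.5,0,0,30 (array([ 0.0316, -0.0161,  0.0199]), array([ 0.0008, -0.0035, -0.0054])) 0.0 [-0.12  0.03  1.94 -1.21  1.15  0.74]
25,-72,1.5,0,0,10 (array([ 0.0471, -0.0247,  0.0291]), array([ 0.0008, -0.0035, -0.0054])) 0.0 [-0.12  0.06  1.95 -1.23  1.13  0.78]
25,-72,1.5,0,0,0 (array([ 0.0549, -0.029 ,  0.0337]), array([ 0.0008, -0.0035, -0.0054])) 0.0 [-0.12  0.07  1.95 -1.23  1.13  0.8 ]
25,-66,1.5,0,0,0 (array([ 0.0549, -0.035 ,  0.0337]), array([ 0.0008, -0.0035, -0.0054])) 0.0 [-0.12  0.06  1.97 -1.24  1.12  0.81]
25,-60,1.5,0,0,0 (array([ 0.0549, -0.041 ,  0.0337]), array([ 0.0008, -0.0035, -0.0054])) 0.0 [-0.13  0.05  1.98 -1.24  1.12  0.81]
```

Request:
{"method": "carry_out", "body": {
  "targets": [
    {"x":0.016,"y":-0.008,"z":0.01,"ax":0,"ay":-0.002,"az":-0.004,"hand":5},
    {"x":0.032,"y":-0.016,"z":0.02,"ax":0,"ay":-0.0035,"az":-0.005,"hand":5},
    {"x":0.04,"y":-0.02,"z":0.025,"ax":0,"ay":-0.0035,"az":-0.005,"hand":5},
    {"x":0.048,"y":-0.025,"z":0.029,"ax":0,"ay":-0.0035,"az":-0.005,"hand":5},
    {"x":0.052,"y":-0.027,"z":0.032,"ax":0,"ay":-0.0035,"az":-0.005,"hand":5},
    {"x":0.055,"y":-0.029,"z":0.0337,"ax":0,"ay":-0.0035,"az":-0.005,"hand":5},
    {"x":0.055,"y":-0.029,"z":0.0337,"ax":0,"ay":-0.0035,"az":-0.005,"hand":5},
    {"x":0.055,"y":-0.029,"z":0.0337,"ax":0,"ay":-0.0035,"az":-0.005,"hand":5}
  ]
}}

```text
t: 10.52
tool_pos: [0.5286, -0.1795, 0.302]
orientation: [1.7, 1.216, -0.561]
force: [0.4, -0.3, -1.2]
opening: 0.0116
gripper_force: 45.0
```

```bash
python3 wp.py 25,-72,1.5,0,0,0 25,-60,1.5,0,0,0; python3 meas.py|tail -5; python3 feat.py | sed -n 2,6p
```

```text
[ 0.4 -0.3 -1.2] [ 0.58  0.08 -0.02] 0.0116
25,-72,1.5,0,0,0 (array([ 0.0013, -0.001 , -0.0001]), array([ 0.0014,  0.0014, -0.0012])) 0.0 [-0.12  0.07  1.95 -1.23  1.13  0.8 ]
25,-60,1.5,0,0,0 (array([ 0.0013, -0.013 , -0.0001]), array([ 0.0014,  0.0014, -0.0012])) 0.0 [-0.13  0.05  1.98 -1.24  1.12  0.81]
 [-10.9  75.6  10.4]
 [ 89.9  90.6  11.3]]
lid side 29285 [[-59.3  84.6 -30.8]
 [-30.8  89.9  -3.2]
 [ 28.4  91.4   7.8]]
 [ 94.8  90.3  16.1]]
lid z 10.117493845818904 floor z -13.033735363734134
gap along y
x -50 -45.3 -29.0 | x -40 41.3 44.9 | x -30 -44.5 45.4 | x -20 47.3 48.0 | x -10 47.4 48.0 | x 0 -78.1 45.1 | x 10 47.4 48.3 | x 20 46.1 46.8 | x 30 -45.2 46.0 | x 40 -45.1 46.1 | x 50 -45.1 45.0 | 
gap along x
```

Request:
{"method": "carry_out", "body": {
  "targets": [
    {"x":0.0013,"y":-0.002,"z":0,"ax":0.001,"ay":0.001,"az":-0.001,"hand":5},
    {"x":0.0013,"y":-0.005,"z":0,"ax":0.001,"ay":0.001,"az":-0.001,"hand":5},
    {"x":0.0013,"y":-0.008,"z":0,"ax":0.001,"ay":0.001,"az":-0.001,"hand":5},
    {"x":0.0013,"y":-0.0105,"z":0,"ax":0.001,"ay":0.001,"az":-0.001,"hand":5},
    {"x":0.0013,"y":-0.013,"z":0,"ax":0.001,"ay":0.001,"az":-0.001,"hand":5},
    {"x":0.0013,"y":-0.013,"z":0,"ax":0.001,"ay":0.001,"az":-0.001,"hand":5}
  ]
}}

```text
t: 11.42
tool_pos: [0.5171, -0.178, 0.2948]
orientation: [1.701, 1.218, -0.563]
force: [0.1, 0.2, -1.2]
opening: 0.012
gripper_force: 45.0
```

```bash
python3 wp.py 25,-60,1.5,0,0,0 20,-59.7,1.2,0,0,0 15,-59.3,1,0,0,0 10,-59,.8,0,0,0 8,-58.8,.6,0,0,0; python3 meas.py >/dev/null
python3 - <<'E'
import cv2;im=cv2.imread('pics/wi.png');cv2.imwrite('pics/wi_b.png',cv2.resize(im[:260,100:560],(800,452)))
E
```

```text
[ 0.1  0.2 -1.2] [ 0.61  0.05 -0.05] 0.012
25,-60,1.5,0,0,0 (array([-0.0004,  0.0006, -0.0002]), array([-0.0002,  0.0003,  0.0006])) 0.0 [-0.13  0.05  1.98 -1.24  1.12  0.81]
20,-59.7,1.2,0,0,0 (array([0.0042, 0.0096, 0.0024]), array([ 0.0437,  0.0003, -0.0748])) 0.0 [-0.12  0.1   1.93 -1.2   1.16  0.72]
15,-59.3,1,0,0,0 (array([0.0095, 0.0181, 0.0055]), array([ 0.0876,  0.0003, -0.1502])) 0.0 [-0.12  0.14  1.88 -1.17  1.2   0.63]
10,-59,.8,0,0,0 (array([0.0154, 0.0261, 0.009 ]), array([ 0.1315,  0.0003, -0.2257])) 0.0 [-0.12  0.19  1.83 -1.14  1.24  0.54]
8,-58.8,.6,0,0,0 (array([0.0178, 0.0291, 0.0104]), array([ 0.149 ,  0.0003, -0.2558])) 0.0 [-0.12  0.21  1.81 -1.13  1.25  0.5 ]
```

View pics/wi_b.png

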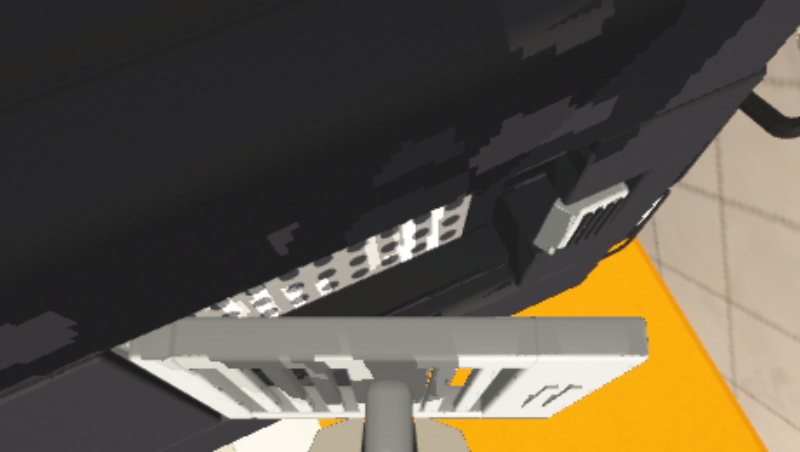

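The view shows the cover tilted with its lip at (120,348) going in under the ledge at the front of the pocket, and the catch at (585,215) still free.

Request:
{"method": "carry_out", "body": {
  "targets": [
    {"x":0.002,"y":0.0045,"z":0.001,"ax":0.022,"ay":0,"az":-0.037,"hand":5},
    {"x":0.0042,"y":0.0096,"z":0.0024,"ax":0.0437,"ay":0,"az":-0.0748,"hand":5},
    {"x":0.007,"y":0.014,"z":0.004,"ax":0.0656,"ay":0,"az":-0.1125,"hand":5},
    {"x":0.0095,"y":0.0181,"z":0.0055,"ax":0.0876,"ay":0,"az":-0.15,"hand":5},
    {"x":0.0125,"y":0.022,"z":0.007,"ax":0.11,"ay":0,"az":-0.188,"hand":5},
    {"x":0.0154,"y":0.0261,"z":0.009,"ax":0.1315,"ay":0,"az":-0.2257,"hand":5},
    {"x":0.0154,"y":0.0261,"z":0.009,"ax":0.1315,"ay":0,"az":-0.2257,"hand":5}
  ]
}}

```text
t: 12.45
tool_pos: [0.5487, -0.1804, 0.2898]
orientation: [1.682, 1.409, -0.793]
force: [-0.2, -0.4, -1.5]
opening: 0.0114
gripper_force: 45.0
```

```bash
python3 wp.py 10,-59,.8,0,0,0 7,-58.7,.6,0,0,0 5,-58.5,.5,0,0,0 3,-58.5,.5,0,0,0 1,-58.5,.5,0,0,0 -1,-58.5,.5,0,0,0
cat > face.py <<'E'
from h import *
s=read_state(); im,d,W=cloud('wrist'); S=((W.reshape(-1,3)-SEAT)@coverR(0)*1000); S=S[np.isfinite(S).all(1)]; cv2.imwrite('pics/wj.png',im)
for nm,lo,hi in(('bar',35,41),('lid',48,70)):
    for x in(-45,-20,20,45):
        q=S[(abs(S[:,0]-x)<5)&(S[:,1]>lo)&(S[:,1]<hi)&(S[:,2]>0)&(S[:,2]<60)]
        if len(q)>5: print(nm,x,len(q),np.percentile(q[:,2],[10,50,90]).round(1))
E
python3 face.py
```

```text
[-0.2 -0.4 -1.5] [0.64 0.03 0.02] 0.0114
10,-59,.8,0,0,0 (array([ 0.0001, -0.0006, -0.    ]), array([ 0.0002,  0.0003, -0.0005])) 0.0 [-0.12  0.19  1.83 -1.14  1.24  0.54]
7,-58.7,.6,0,0,0 (array([0.0027, 0.0048, 0.0015]), array([ 0.0265,  0.0003, -0.0457])) 0.0 [-0.12  0.22  1.8  -1.13  1.26  0.49]
5,-58.5,.5,0,0,0 (array([0.0046, 0.0083, 0.0026]), array([ 0.0441,  0.0003, -0.0759])) 0.0 [-0.12  0.24  1.78 -1.12  1.28  0.45]
3,-58.5,.5,0,0,0 (array([0.0067, 0.012 , 0.0038]), array([ 0.0616,  0.0003, -0.1061])) 0.0 [-0.12  0.26  1.76 -1.11  1.29  0.42]
1,-58.5,.5,0,0,0 (array([0.0089, 0.0155, 0.0051]), array([ 0.0792,  0.0003, -0.1363])) 0.0 [-0.12  0.28  1.74 -1.1   1.31  0.39]
-1,-58.5,.5,0,0,0 (array([0.0112, 0.0189, 0.0065]), array([ 0.0968,  0.0003, -0.1664])) 0.0 [-0.12  0.3   1.72 -1.1   1.33  0.36]
bar -45 103 [12.5 13.2 13.9]
bar -20 148 [16.9 18.  51.2]
bar 20 104 [24.  24.7 25.4]
bar 45 108 [28.4 29.1 29.8]
lid -45 727 [10.2 10.5 10.8]
lid -20 711 [10.2 10.5 10.7]
lid 20 676 [10.2 10.5 10.8]
lid 45 653 [10.3 10.5 10.8]
```

Request:
{"method": "carry_out", "body": {
  "targets": [
    {"x":0.0014,"y":0.002,"z":0.0008,"ax":0.013,"ay":0,"az":-0.022,"hand":5},
    {"x":0.0028,"y":0.0044,"z":0.0015,"ax":0.0265,"ay":0,"az":-0.0457,"hand":5},
    {"x":0.0037,"y":0.006,"z":0.002,"ax":0.035,"ay":0,"az":-0.061,"hand":5},
    {"x":0.0047,"y":0.0078,"z":0.0026,"ax":0.0441,"ay":0,"az":-0.0759,"hand":5},
    {"x":0.0057,"y":0.0098,"z":0.0032,"ax":0.053,"ay":0,"az":-0.091,"hand":5},
    {"x":0.0067,"y":0.0115,"z":0.0038,"ax":0.0616,"ay":0,"az":-0.1061,"hand":5},
    {"x":0.0067,"y":0.0115,"z":0.0038,"ax":0.0616,"ay":0,"az":-0.1061,"hand":5}
  ]
}}

```text
t: 13.38
tool_pos: [0.561, -0.1815, 0.2846]
orientation: [1.664, 1.497, -0.906]
force: [-4.1, 0.1, 3.3]
opening: 0.0119
gripper_force: 45.0
```

```bash
python3 wp.py 3,-58.5,.5,0,0,0 2,-58.5,.5,0,0,0 1,-58.5,.5,0,0,0  0,-58.5,.5,0,0,0 -1,-58.5,.5,0,0,0; python3 face.py
```

```text
[-4.1  0.1  3.3] [-0.1   0.15 -0.67] 0.0119
3,-58.5,.5,0,0,0 (array([ 0.0004,  0.0008, -0.    ]), array([-0.001 ,  0.0011,  0.0001])) 0.0 [-0.12  0.26  1.76 -1.11  1.29  0.42]
2,-58.5,.5,0,0,0 (array([0.0013, 0.0027, 0.0005]), array([ 0.0078,  0.0011, -0.015 ])) 0.0 [-0.12  0.27  1.75 -1.11  1.3   0.41]
1,-58.5,.5,0,0,0 (array([0.0022, 0.0046, 0.001 ]), array([ 0.0165,  0.0011, -0.0301])) 0.0 [-0.12  0.28  1.74 -1.1   1.31  0.39]
0,-58.5,.5,0,0,0 (array([0.0031, 0.0065, 0.0016]), array([ 0.0253,  0.0011, -0.0451])) 0.0 [-0.12  0.29  1.73 -1.1   1.32  0.37]
-1,-58.5,.5,0,0,0 (array([0.0041, 0.0084, 0.0022]), array([ 0.0341,  0.0011, -0.0602])) 0.0 [-0.12  0.3   1.72 -1.1   1.33  0.36]
bar -45 102 [11.5 11.8 12.1]
bar -20 107 [13.  13.3 13.6]
bar 20 111 [15.1 15.7 16. ]
bar 45 125 [15.8 17.1 17.5]
lid -45 623 [10.2 10.5 10.7]
lid -20 611 [10.2 10.5 10.7]
lid 20 610 [10.3 10.5 10.8]
lid 45 610 [10.3 10.6 10.8]
```

Request:
{"method": "carry_out", "body": {
  "targets": [
    {"x":0.0008,"y":0.0012,"z":0.0002,"ax":0.004,"ay":0.001,"az":-0.007,"hand":5},
    {"x":0.0014,"y":0.0022,"z":0.0005,"ax":0.0078,"ay":0.001,"az":-0.015,"hand":5},
    {"x":0.0018,"y":0.003,"z":0.0008,"ax":0.012,"ay":0.001,"az":-0.0225,"hand":5},
    {"x":0.0023,"y":0.004,"z":0.001,"ax":0.0165,"ay":0.001,"az":-0.03,"hand":5},
    {"x":0.0027,"y":0.005,"z":0.0013,"ax":0.021,"ay":0.001,"az":-0.0375,"hand":5},
    {"x":0.0031,"y":0.006,"z":0.0016,"ax":0.0253,"ay":0.001,"az":-0.045,"hand":5}
  ]
}}

```text
t: 14.18
tool_pos: [0.5676, -0.1814, 0.2811]
orientation: [1.654, 1.537, -0.95]
force: [0.0, -0.4, -0.8]
opening: 0.0119
gripper_force: 45.0
```

```bash
python3 wp.py 0,-58.5,.5,0,0,0 -1,-58.5,.5,0,0,0 -2,-58.5,.5,0,0,0; python3 face.py
```

```text
[ 0.  -0.4 -0.8] [ 0.57 -0.17 -0.01] 0.0119
0,-58.5,.5,0,0,0 (array([-0.0005,  0.0001,  0.0002]), array([ 0.0017, -0.001 ,  0.0004])) 0.0 [-0.12  0.29  1.73 -1.1   1.32  0.37]
-1,-58.5,.5,0,0,0 (array([0.0004, 0.0021, 0.0007]), array([ 0.0105, -0.001 , -0.0147])) 0.0 [-0.12  0.3   1.72 -1.1   1.33  0.36]
-2,-58.5,.5,0,0,0 (array([0.0013, 0.004 , 0.0012]), array([ 0.0193, -0.001 , -0.0297])) 0.0 [-0.12  0.31  1.71 -1.09  1.34  0.34]
bar -45 97 [10.2 10.4 10.6]
bar -20 89 [10.3 10.5 10.6]
bar 20 94 [10.3 10.5 10.7]
bar 45 93 [10.4 10.5 10.7]
lid -45 566 [10.2 10.5 10.7]
lid -20 572 [10.2 10.5 10.7]
lid 20 571 [10.3 10.5 10.7]
lid 45 563 [10.3 10.5 10.8]
```

Request:
{"method": "carry_out", "body": {
  "targets": [
    {"x":0,"y":0,"z":0,"ax":0,"ay":0,"az":0,"hand":25},
    {"x":0,"y":0,"z":0,"ax":0,"ay":0,"az":0,"hand":25},
    {"x":0,"y":0,"z":0,"ax":0,"ay":0,"az":0,"hand":25},
    {"x":-0.005,"y":0,"z":-0.01,"ax":0,"ay":0,"az":0,"hand":25},
    {"x":-0.02,"y":0,"z":-0.04,"ax":0,"ay":0,"az":0,"hand":25},
    {"x":-0.045,"y":0,"z":-0.08,"ax":0,"ay":0,"az":0,"hand":25},
    {"x":-0.075,"y":0,"z":-0.1,"ax":0,"ay":0,"az":0,"hand":25},
    {"x":-0.075,"y":0,"z":-0.1,"ax":0,"ay":0,"az":0,"hand":25}
  ]
}}

```text
t: 15.22
tool_pos: [0.5716, -0.1323, 0.4013]
orientation: [1.655, 1.531, -0.943]
force: [-0.1, 0.8, 0.4]
opening: 0.0234
gripper_force: 0.0
```

```bash
python3 face.py
python3 - <<'E'
from h import *
s=read_state();print(s['force'].round(1),s['opening'],s['tool_pos'].round(3))
im=cv2.imread('pics/wj.png'); im2,_,_=cloud('top'); im3,_,_=cloud('scene')
c=lambda i,u,v:cv2.resize(i[v-48:v+48,u-64:u+64],(400,300),interpolation=cv2.INTER_CUBIC)
cv2.imwrite('pics/fin.png',np.vstack([cv2.resize(im,(400,250)),c(im2,412,150)]) if 0 else np.hstack([cv2.resize(im[:300],(400,300)),c(im2,405,160)]))
im,d,W=cloud('wrist'); S=((W.reshape(-1,3)-SEAT)@coverR(0)*1000); S=S[np.isfinite(S).all(1)]
for x in(-45,0,50):
  for y in(-38,38):
    q=S[(abs(S[:,0]-x)<5)&(abs(S[:,1]-y)<3)&(S[:,2]<25)&(S[:,2]>-5)]; print(x,y,len(q),np.median(q[:,2]).round(1) if len(q) else '')
q=S[(abs(S[:,1])<10)&(S[:,0]>40)&(S[:,0]<85)&(S[:,2]<25)]
for x in range(42,84,2):
    k=q[abs(q[:,0]-x)<1]; print(x,np.median(k[:,2]).round(1) if len(k) else '-',end=' ')
E
```

```text
bar -45 117 [ 9.9 10.4 11. ]
bar -20 121 [ 9.8 10.5 11. ]
bar 20 119 [ 9.8 10.5 11.2]
bar 45 118 [ 9.8 10.5 11.1]
lid -45 350 [ 9.8 10.5 11.1]
lid -20 348 [ 9.8 10.4 11.1]
lid 20 342 [ 9.9 10.5 11.2]
lid 45 329 [ 9.9 10.6 11.3]
[-0.2 -0.6 -0.4] 0.023421149098493577 [ 0.571 -0.132  0.399]
-45 -38 48 10.2
-45 38 122 10.4
0 -38 0 
0 38 113 10.5
50 -38 42 10.3
50 38 111 10.5
42 11.3 44 10.5 46 11.1 48 11.1 50 10.4 52 10.6 54 10.3 56 6.8 58 9.5 60 12.3 62 12.2 64 12.7 66 13.2 68 13.3 70 12.7 72 13.4 74 13.0 76 13.2 78 12.1 80 - 82 -0.3
```

View pics/fin.png

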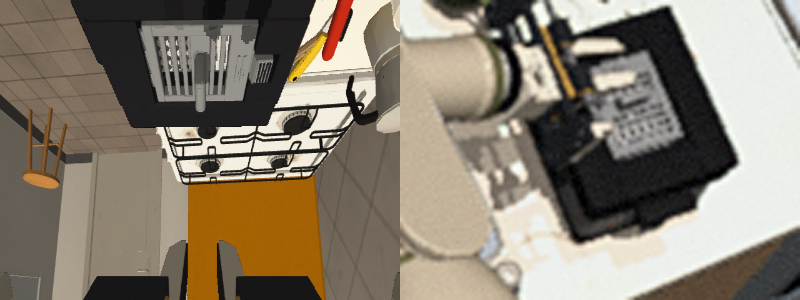

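The final view shows the cover flush in the lid with the catch closed at its rear; all measured corners match lid height and the gripper is clear.

```bash
python3 -c "
from plant import robot
print(robot.close_job())"
```

```text
the job is handed in; nothing more can be done
None
```

The filter cover is clipped into the fryer lid: its lip is hooked under the ledge, the spring catch has snapped over the rear, and it measures flush with the lid. The gripper has let go and is clear, and I handed the job in after about 15 s of robot time (limit 67 s).

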